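# Load and lower the sample-tube soak rack

## Task

Get the sample tubes ready to soak: slide the aluminium pan in under the raised rack, handle outwards, until it stands squarely against the foot of the blue tower, and lay every tube that is there level in a V-notch pair of its own (any order). Only then fit the loose crank over the hex hidden in the tower's collar, feeling for the fit, and wind clockwise until the rack is right down in the pan; finally lift the crank off and stand it upright on its cork mat. Leave the other things on the bench where they are.

Things in the scene. Friction and masses are not known exactly. Their poses are not given: they have to be found in the camera images.
- station: soak station, fixed, differs in place and yaw. Origin on the table below the rack's middle; z up. Its blue tower, 100 x 100 x 105 mm high, is centred at y +150 mm; its flat foot face, at y +100, stops the pan. The rack hangs out of it to y -78 mm with free space below for the pan
- rack_mid (a point): moves with the rack; axes as the station's. Rails run along y at x -34 and +34 mm, 8 mm thick. A seated tube lies along x across both, one cap beyond each rail (7 mm play along x), its axis at this height. Ridges reach 6 mm above, rail undersides are 26 mm below this point. Fully up it is 82 mm above the table (undersides 56 mm); at the start up to 4 mm lower. Posts at y +72 to +80 rise 19 mm above
- notch1 (a point): centre of a tube seated in the notch pair at y -48 mm on the rack (yellow 90 degree Vs, open upward, one in each rail); moves with the rack; axes as the station's, tubes lie along x
- notch2 (a point): the same for the notch pair at y 0
- notch3 (a point): the same for the notch pair at y +48 mm, nearest the tower
- rack (a joint): how far the rack is wound down, m: 0 fully up (starts between 0 and 0.004), 0.042 fully down in the pan at a hard stop. Turning the crank clockwise seen from above lowers it, 12 rad (nearly two turns) for the whole 0.042. It stays where left; turning the drive takes about 0.25 N m
- drive (a point): on the drive's vertical axis, fixed, 106 mm above the table: where the crank's origin is when fully seated. A steel hex, 36 mm across flats, stands here deep in a grey round collar (inner radius 38, outer 43 mm, rim 39 mm above this point); its turn is unknown and must be felt. The hex top is 21 mm above this point, with a centring cone on it up to 31 mm (33 mm wide at its base, 20 mm at the top)
- pan: loose aluminium pan, outside 156 (x) x 192 (y) x 40 mm high, 4 mm walls, 0.5 kg. Origin at the centre of its underside, z up; handle on its -y side. Starts outside the rack on the rack's -y side, somewhat turned and shifted; when home its origin is within a few mm of the station's and its axes are along the station's
- pan_bar (a point): middle of the pan's handle: a red horizontal round bar, 12 mm thick, 100 mm long along the pan's x, 30 mm above the table, 138 mm from the pan's origin towards -y, with 36 mm free between it and the pan's wall; struts at x -46 and +46 mm
- tube1: white sample tube, barrel 20 mm in diameter, with an orange hexagonal screw cap (24 mm across flats, 15 mm long) on each end, so it lies on a flat and does not roll; 120 mm long over all, 80 g; starts on the robot's side of the rack and pan; may be absent. Origin at its middle, on its axis (12 mm above the table when lying there); x along the tube, either way round
- tube2: white sample tube, barrel 20 mm in diameter, with an orange hexagonal screw cap (24 mm across flats, 15 mm long) on each end, so it lies on a flat and does not roll; 120 mm long over all, 80 g; starts on the robot's side of the rack and pan; may be absent. Origin at its middle, on its axis (12 mm above the table when lying there); x along the tube, either way round
- tube3: white sample tube, barrel 20 mm in diameter, with an orange hexagonal screw cap (24 mm across flats, 15 mm long) on each end, so it lies on a flat and does not roll; 120 mm long over all, 80 g; starts on the robot's side of the rack and pan; may be absent. Origin at its middle, on its axis (12 mm above the table when lying there); x along the tube, either way round
- crank: loose steel crank, 0.45 kg, stands upright on its open socket, turned anyhow. Origin at the socket's lower rim, on its axis; x towards the knob. Hex socket 38 mm across flats, 31 mm deep, 58 mm wide outside; x points across a flat. It fits the hex every 60 degrees, within about 5; until then it rests on the hex, origin about 21 mm above drive (more if off centre), then drops to it
- crank_stem (a point): on the crank's axis, 79 mm above its origin: middle of the grip part of a black round upright stem, 24 mm in diameter, that reaches from 50 to 95 mm above the origin; to lift and turn the crank by. Below it are a hub (52 mm wide) and the arm, 18 mm wide, whose top is 54 mm above the origin
- crank_grip (a point): middle of the red upright knob's upper part, 65 mm from the crank's axis along its x, 80 mm above its origin; knob 18 mm in diameter, from 54 to 97 mm above the origin; spins freely on its pin, to wind the crank by
- mat: square cork mat, 120 x 120 x 4 mm, fixed to the table, the crank's place; origin at the centre of its underside
- slide_case: blue slide case, 100 x 150 x 26 mm, at the back; leave alone. Origin at the centre of its underside
- beaker: small glass beaker, 56 mm wide, 70 mm high, near the robot's front; leave alone. Origin at the centre of its underside
- glue: white glue bottle with orange cap, 40 mm wide, 90 mm high, on the right; leave alone. Origin at the centre of its underside
- specimen_jar: amber specimen jar, 70 mm wide, 90 mm high, at the back; leave alone. Origin at the centre of its underside
- dish: white dish, 90 mm wide, 20 mm high, at the back; leave alone. Origin at the centre of its underside
There are look-alikes about, which are no part of the job. What is shaped like the tube2 but pink or purple is not meant. What is shaped like the crank but purple is not meant.

How it is judged:
On the way, in this order (a step that is already met when the one before it is completed fails the run):
1. with the rack still up, the pan is home under it and every tube lies level in its notches (x of pan in the frame of station between -0.012 and 0.012 m and y of pan in the frame of station between -0.012 and 0.012 m and angle between the x axis of pan and the x axis of station, either way round below 0.08 rad and height (world z) of pan below 0.006 m and x of tube1 in the frame of rack_mid between -0.014 and 0.014 m and y of tube1 in the frame of rack_mid between -0.062 and 0.062 m and z of tube1 in the frame of rack_mid between -0.004 and 0.004 m and angle between the x axis of each of tube1, tube2, tube3 and the x axis of rack_mid, either way round below 0.07 rad and x of tube2 in the frame of rack_mid between -0.014 and 0.014 m and y of tube2 in the frame of rack_mid between -0.062 and 0.062 m and z of tube2 in the frame of rack_mid between -0.004 and 0.004 m and x of tube3 in the frame of rack_mid between -0.014 and 0.014 m and y of tube3 in the frame of rack_mid between -0.062 and 0.062 m and z of tube3 in the frame of rack_mid between -0.004 and 0.004 m and value of joint rack below 0.012 m), for 0.3 s.
2. the crank is fully seated on the hex (horizontal distance between crank and drive below 0.005 m and z of crank in the frame of drive between -0.006 and 0.004 m and angle between crank's own z axis and vertical below 0.08 rad), for 0.2 s.
3. the rack is wound right down (value of joint rack above 0.038 m), for 0.2 s.
At the end, for the whole second after the job is handed in: Rack 38+ of 42 mm down; pan origin within 12 mm of the station's in x and y, square to 0.08 rad; each tube within 4 mm of seated height, 14 mm of the rails' middle, 0.07 rad; crank upright, within 45 mm of the mat's centre; all at rest (x of pan in the frame of station between -0.012 and 0.012 m and y of pan in the frame of station between -0.012 and 0.012 m and angle between the x axis of pan and the x axis of station, either way round below 0.08 rad and height (world z) of pan below 0.006 m and x of tube1 in the frame of rack_mid between -0.014 and 0.014 m and y of tube1 in the frame of rack_mid between -0.062 and 0.062 m and z of tube1 in the frame of rack_mid between -0.004 and 0.004 m and angle between the x axis of each of tube1, tube2, tube3 and the x axis of rack_mid, either way round below 0.07 rad and x of tube2 in the frame of rack_mid between -0.014 and 0.014 m and y of tube2 in the frame of rack_mid between -0.062 and 0.062 m and z of tube2 in the frame of rack_mid between -0.004 and 0.004 m and x of tube3 in the frame of rack_mid between -0.014 and 0.014 m and y of tube3 in the frame of rack_mid between -0.062 and 0.062 m and z of tube3 in the frame of rack_mid between -0.004 and 0.004 m and value of joint rack above 0.038 m and horizontal distance between crank and mat below 0.045 m and height (world z) of crank below 0.008 m and angle between crank's own z axis and vertical below 0.06 rad and linear speed of each of tube1, tube2, tube3, pan, crank below 0.02 m/s); the robot touches nothing.
It fails at once if one of the other things on the bench is pushed more than 60 mm (distance of any of slide_case, beaker, glue, specimen_jar, dish from where it was at the start of the episode above 0.06 m).
Of tube1, tube2, tube3 only 2 to 3 are there at a start; the rules pass over those that are not, and their reading is None.
At some moment in a run one of tube1, tube2, tube3, pan may be knocked a few centimetres aside while the robot is not near it.
It also fails if it takes over 208 s, if anything falls off the work surface, if the arm or the gripper's body presses on something with over 40 N, if the wrist force passes 120 N, or if a joint passes its speed limit or range.

## Robot

A 6-joint arm with a two-finger parallel gripper is mounted at the origin on the work surface. World frame = base frame: x ahead of the robot, y to its left, z up, the work surface at z = 0. Lengths are in m, angles in rad, forces in N, time in s.
With the tool pointing down it reaches from about 0.275 to 1 m from the base axis. Payload 8.4 kg.
Tool frame: the origin (TCP) lies at the very end of the fingers, on their centre line; the grasp point (between the pads) lies 19 mm behind it; z points along the fingers, y is the line along which they close (so a half turn about z gives the same grasp; the last joint's range is limited). The gripper opens to 85 mm and grips with 20 to 120 N. Pads are 22 mm wide; open, the fingers measure 114 mm over their backs; the gripper's body (76 mm by 85 mm) begins 54 mm behind the grasp point. The pads swing forward as they close: fully open they stand 13 mm farther back than shut.
Start: joints at [-1.231, 0.353, 1.633, -0, 1.155, -0.002], TCP at [0.209, -0.589, 0.211] pointing down, gripper open.
Joint ranges: [-2.63, 2.63], [-0.92, 2.1], [0.06, 2.66], [-1.3, 4.44], [0, 2.69], [-3.02, 3.02]. Speed limits (rad/s): [2.22, 2.22, 2.79, 3.14, 3.14, 3.14].

## Interface

Orientations are given as a unit quaternion [x, y, z, w].
In Python, from bench import manip gives the robot as it stands.
- The arm moves only by the tool play_rows, never from a script. Its argument "steps" is a list that holds one entry, the list of rows, each a list of 6 numbers: the shift along the world's x, y, z in units of 50 mm (1.0 is 50 mm), then the turn, a rotation vector about the world's x, y, z in units of 90 degrees (1.0 is 90 degrees). A call has 1 to 10 rows; each row shifts and turns the commanded pose from where the row before left it; what a row does not reach is not made up. A row lasts 1/8 s, in which the tool goes at most 62.5 mm and 10.7 degrees, less where a joint would pass 70% of its speed; a pose out of reach is approached as far as the arm can. A call with a number of a shift or a turn outside -1 to 1 is refused whole. A call with a gripper value outside its range is refused whole. "grip" is the closure, from -1 (fully open) to 1 (shut), so that 0 is half open, set as the call begins (left out, the last holds). The fingers move at their own pace and stop on an object; "newtons" is the grip in N (left out, the last holds). Time passes only in rows, so rows that do not move let the fingers close. It gives the time, the measured TCP pose, the force, the opening and the grip force at its end, in the units of the state.
- manip.observe(): the state, without advancing time (a new reading comes with each control period).
- manip.read_camera(name): name is "scene" or "side" or "wrist"; returns a dict with "frame" (420x560x3 uint8, red, green, blue), "range_z" (420x560 float32, m along the optical axis (not along the pixel's ray), 0 where there is no reading), "vfov" (degrees; the focal length in pixels is half the picture's height over the tangent of half this angle, whatever the lens; pixels are square), "cx", "cy" (the principal point, pixels), "dist" ([k1, k2, p1, p2, k3] as OpenCV has them; the pictures are not rectified), "R" (3x3) and "t" (3): a world point X has camera coordinates R X + t; the wrist camera has in their place "mount" (4x4, takes a point from camera to tool coordinates, whose origin is the TCP and whose axes are the flange's). Camera axes: x right, y down, z forward; pixel columns grow to the right and rows downward; lengths in m; the calibration is good to about 2 mm. A picture is of the moment at which its call begins: read the wrist's pose just before it.
- manip.job_done(): hands the job in; it is judged then, once.
Trained networks look in a picture, given as the dict that the camera call returned (one of the last four; its "shot" number tells which), for a name from the list of things; names that differ only in an ending like _2 or _b are one class to them, and where a whole thing is asked for, a point or a joint stands for the part that bears it (a point fixed in the world has none). Each returns a list of dicts, best first, with "conf" (0 to 1); they miss things now and then, are a little off and sometimes report something else, mostly with a low value. They report only what shows in the picture. A call takes as long as a camera call. They do not tell look-alikes from the thing itself.
- manip.cut_out(thing, picture): "pixels" (420x560 bool, what is visible of it) and "rect" ([centre column, centre row, width, height] in pixels, round what is visible of it).
The state is a dict: "clock": time; "joint_pos": joint angles; "qvel": joint speeds; "joint_torque": joint torques, N m; "tcp_pos": TCP position; "tool_rot": TCP orientation; "wrist_force": force on the tool from outside, world axes, zero at the start; "wrist_torque": the same for the moment, N m; "gripper_width": finger opening in m; "gripper_force": force on a finger pad.
Only numpy, scipy, OpenCV 4.12 (cv2) and the standard library are available. Lean on these libraries where they do the work, as an engineer would, in place of code of your own. Each camera call takes 0.05 s, during which the arm holds its last target. There are 200 camera calls.

## Working session

There is one attempt and no reset: what is moved stays moved. The work goes in short steps, Python scripts to look and compute and a tool call to move; the robot and the scene stay as the last step left them, time stands still between calls to the robot, and variables do not carry over. Pictures are saved under pics/ and viewed, at most 14 in all, crops included, and the job is handed in when it is done.

Besides the shell and the picture viewer there is one more tool, called after "Call:" by a JSON object that holds its "api" and its "payload". play_rows: Moves the arm, as the interface text tells. Shifts and turns lie within -1 to 1; 1 stands for 50 mm of shift or 90 degrees of turn. Its arguments: {"type":"object","properties":{"steps":{"type":"array"},"grip":{"type":"number"},"newtons":{"type":"number"}},"required":["steps"]}

```bash
ls; mkdir -p pics
cat > h.py <<'E'
import numpy as np, cv2
from bench import manip
from scipy.spatial.transform import Rotation as Ro
def shot(n): 
    s=manip.observe(); p=manip.read_camera(n)
    if n=="wrist":
        M=np.eye(4);M[:3,:3]=Ro.from_quat(s["tool_rot"]).as_matrix();M[:3,3]=s["tcp_pos"]
        T=M@np.array(p["mount"]);p["Rcw"]=T[:3,:3];p["tc"]=T[:3,3]
    else:
        R=np.array(p["R"]);p["Rcw"]=R.T;p["tc"]=-R.T@np.array(p["t"])
    f=210/np.tan(np.radians(p["vfov"])/2);p["K"]=np.array([[f,0,p["cx"]],[0,f,p["cy"]],[0,0,1]])
    return p
def save(p,n): cv2.imwrite("pics/"+n,cv2.cvtColor(p["frame"],cv2.COLOR_RGB2BGR))
def cloud(p):
    if "C" in p: return p["C"]
    h,w=p["range_z"].shape;u,v=np.meshgrid(np.arange(w),np.arange(h))
    r=cv2.undistortPoints(np.stack([u,v],-1).reshape(-1,1,2).astype(np.float32),p["K"],np.array(p["dist"],float)).reshape(h,w,2)
    z=p["range_z"][...,None];c=np.concatenate([r*z,z],-1)
    X=c@p["Rcw"].T+p["tc"];X[p["range_z"]<=0]=np.nan;p["C"]=X;return X
def pts(p,m):
    X=cloud(p)[m];return X[~np.isnan(X[:,0])]
def rect(X):
    (c,s,a)=cv2.minAreaRect(X[:,:2].astype(np.float32)*1000);return np.round(c,1),np.round(s,1),round(a,1)
E
python3 - <<'E'
from h import *
print(manip.observe())
for n in("scene","side"):
    p=shot(n);save(p,n+"0.png");print(n,p["tc"],p["Rcw"][:,2],p["vfov"],p["dist"])
    for t in["station","rack","pan","tube1","crank","mat","beaker","glue","pan_bar"]:
        try:
            for d in manip.cut_out(t,p):
                X=pts(p,d["pixels"]);
                if len(X)<5: continue
                print(t,round(d["conf"],2),np.round(d["rect"]),len(X),np.round(np.median(X,0),3),np.round(np.percentile(X[:,2],95),3),p["frame"][d["pixels"]].mean(0).round(),rect(X))
        except Exception as e: print(t,e)
E
```

```text
pics
{'clock': 0.0, 'joint_pos': array([-1.23140524e+00,  3.53637965e-01,  1.63412201e+00,  1.90483757e-05,
        1.15519942e+00, -2.37538855e-03]), 'qvel': array([ 0.00093514,  0.00162682, -0.00044635, -0.00023509,  0.00243924,
       -0.00070407]), 'joint_torque': array([-3.97725589e-04, -6.05260205e+01, -3.42071772e+01, -7.00124315e-05,
        9.46464599e-03, -1.45824191e-05]), 'tcp_pos': array([ 0.20932525, -0.58837747,  0.21007325]), 'tool_rot': array([ 9.85435379e-01,  1.70048954e-01, -1.06021361e-04, -6.75150419e-04]), 'wrist_force': array([0.38372046, 0.68429445, 0.22730829]), 'wrist_torque': array([ 0.04722676, -0.02042818,  0.02699397]), 'gripper_force': 0.0, 'gripper_width': 0.08554213511834254}
scene [ 0.98335158 -0.86902846  0.72174224] [-0.41909109  0.72602725 -0.54520371] 49.9737097419094 [0.01736948 0.         0.         0.         0.        ]
station 0.8 [334. 192.  76.  76.] 2716 [0.592 0.166 0.077] 0.138 [ 98. 110. 105.] (array([557.9, 213.2]), array([161.3, 470.8]), 9.8)
station 0.2 [328. 206.  58.  55.] 893 [0.559 0.071 0.063] 0.092 [161. 150.  86.] (array([54
[... 3965 characters left out ...]
113.8,  20.5]), 8.2)
beaker 0.74 [342. 224.  25.  34.] 626 [ 0.359 -0.021  0.049] 0.072 [136. 142. 133.] (array([357.9, -64.7]), array([ 60.5, 122.7]), 0.8)
glue 0.76 [310. 136.  15.  27.] 269 [ 0.469 -0.406  0.048] 0.088 [208. 188. 168.] (array([ 476.5, -471.2]), array([ 38.6, 149.5]), 7.4)
pan_bar 0.96 [263. 195.  70.  67.] 3402 [ 0.569 -0.157  0.007] 0.042 [218. 209. 206.] (array([ 574.7, -147.6]), array([370., 176.]), 88.6)
pan_bar 0.62 [233. 268.  72. 118.] 4554 [0.572 0.236 0.102] 0.145 [ 97. 116. 125.] (array([600.5, 112.8]), array([142. , 314.9]), 1.5)
pan_bar 0.21 [147. 283.  44.  34.] 1004 [0.784 0.196 0.013] 0.021 [246. 245. 239.] (array([783.1, 195.8]), array([ 92., 104.]), 50.9)
```

Run:
```python
from h import *
import cv2
a=cv2.imread("pics/scene0.png")[120:350,80:460]; cv2.imwrite("pics/sc.png",cv2.resize(a,(760,460),interpolation=cv2.INTER_CUBIC))
```

```text
(no output)
```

View pics/sc.png

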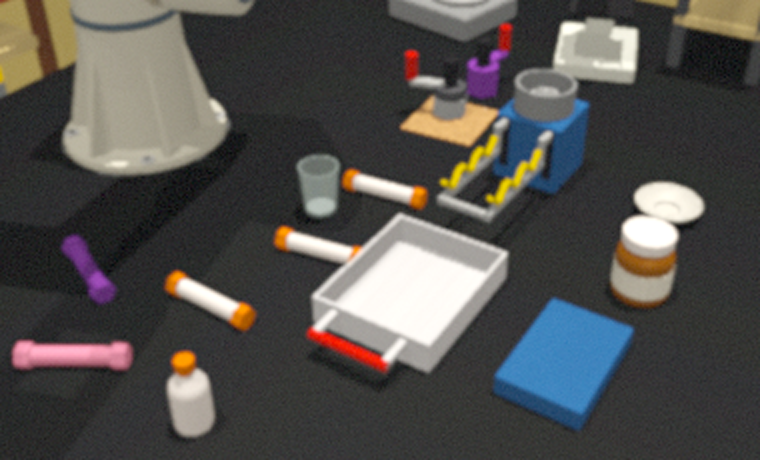

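View pics/side0.png

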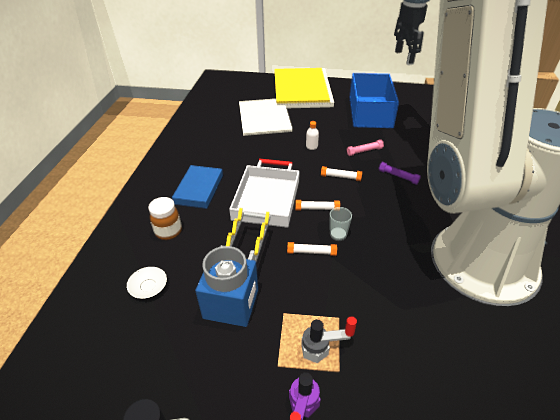

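The three white tubes with orange caps lie at crop (385,188), (320,248) and (210,300). The grey crank stands on the mat at (450,90), with the purple one right behind it. The pan's red handle is at (348,350). Next I'll work out precise poses.

```bash
cat >> h.py <<'E'
def hsv(p): return cv2.cvtColor(p["frame"],cv2.COLOR_RGB2HSV)
def sel(p,lo,hi,box,z):
    X=cloud(p);H=hsv(p);m=cv2.inRange(H,np.array(lo),np.array(hi))>0
    m&=(X[...,0]>box[0])&(X[...,0]<box[1])&(X[...,1]>box[2])&(X[...,1]<box[3])&(X[...,2]>z[0])&(X[...,2]<z[1]);return X[m]
ANY=([0,0,0],[180,255,255])
def circ(X):
    A=np.c_[2*X[:,:2],np.ones(len(X))];b=(X[:,:2]**2).sum(1);s=np.linalg.lstsq(A,b,rcond=None)[0];return s[:2],np.sqrt(s[2]+s[0]**2+s[1]**2)
def line(X):
    c=X.mean(0);u=np.linalg.svd(X-c,full_matrices=False)[2][0];return c,u,np.ptp((X-c)@u)
E
cat > m.py <<'E'
from h import *
for n in("scene","side"):
    p=shot(n);print(n)
    X=sel(p,*ANY,(.48,.68,.1,.32),(.137,.16));c,r=circ(X);print("collar",len(X),c.round(4),r.round(4),np.median(X[:,2]).round(4))
    X=sel(p,[100,120,40],[125,255,255],(.48,.7,.1,.32),(.098,.112));print("tower top",len(X),rect(X) if len(X) else 0,np.median(X[:,2]))
    X=sel(p,[22,120,90],[35,255,255],(.45,.7,-.1,.2),(.06,.11));
    print("yellow",len(X),np.percentile(X[:,2],[2,50,98]).round(4),rect(X))
    xm=np.median(X[:,0])
    for q in (X[X[:,0]<.5*(X[:,0].min()+X[:,0].max())],X[X[:,0]>.5*(X[:,0].min()+X[:,0].max())]):
        c,u,l=line(q);print("  rail",len(q),c.round(4),np.degrees(np.arctan2(u[1],u[0])).round(2)%180,q[:,1].min().round(4),q[:,1].max().round(4))
    X=sel(p,[0,150,90],[6,255,255],(.4,.75,-.45,-.1),(.0,.06));X2=sel(p,[174,150,90],[180,255,255],(.4,.75,-.45,-.1),(.0,.06));X=np.r_[X,X2]
    c,u,l=line(X);print("bar",len(X),c.round(4),np.degrees(np.arctan2(u[1],u[0])).round(2)%180,l.round(4),rect(X))
    X=sel(p,[0,0,100],[180,70,255],(.42,.72,-.3,.04),(.033,.05));print("panrim",len(X),rect(X))
    for d in manip.cut_out("tube1",p):
        X=pts(p,d["pixels"]);c0=np.median(X,0);X=X[np.linalg.norm(X[:,:2]-c0[:2],axis=1)<.075];X=X[X[:,2]>.006];col=p["frame"][d["pixels"]].mean(0)
        if len(X)<30: continue
        c,u,l=line(X[:,:2]);mid=c+u*(((X[:,:2]-c)@u).max()+((X[:,:2]-c)@u).min())/2
        print("tube",round(d["conf"],2),mid.round(4),np.degrees(np.arctan2(u[1],u[0])).round(1)%180,l.round(3),np.percentile(X[:,2],95).round(3),rect(X),col.round())
E
python3 m.py
python3 - <<'E'
from h import *
for n in("scene","side"):
    p=shot(n)
    X=sel(p,[0,0,0],[180,255,70],(.3,.5,.2,.35),(.085,.11));X=X[X[:,2]>.08];print("stem",len(X),np.median(X,0).round(4),X.min(0).round(3),X.max(0).round(3))
    X=np.r_[sel(p,[0,150,90],[6,255,255],(.25,.5,.2,.37),(.04,.12)),sel(p,[174,150,90],[180,255,255],(.25,.5,.2,.37),(.04,.12))];print("knob",len(X),np.median(X,0).round(4),X.min(0).round(3),X.max(0).round(3),circ(X))
E
```

```text
scene
collar 155 [0.5806 0.2115] 0.0406 0.141
tower top 199 (array([580.7, 211.5]), array([101.8,  99.8]), 87.4) 0.10207961599463766
yellow 298 [0.0641 0.0754 0.0846] (array([573.1,  76.8]), array([169.2,  79.1]), 87.3)
  rail 144 [0.54   0.0651 0.0753] 87.64 -0.0048 0.1347
  rail 154 [0.6078 0.0641 0.0747] 87.81 -0.0095 0.1605
bar 237 [ 0.5641 -0.2783  0.0307] 174.78 0.1309 (array([ 552.3, -264.2]), array([ 41.1, 128.1]), 85.9)
panrim 671 (array([ 566.2, -158.3]), array([236.6, 159.5]), 88.9)
tube 0.91 [ 0.3003 -0.4266] 29.5 0.123 0.024 (array([ 298.2, -422.9]), array([123.1,  28.9]), 29.5) [221. 140. 161.]
tube 0.82 [ 0.3656 -0.2792] 176.8 0.123 0.023 (array([ 365.8, -275.5]), array([ 27.3, 123.2]), 85.9) [220. 185. 144.]
tube 0.82 [ 0.4216 -0.1309] 7.9 0.111 0.023 (array([ 421.2, -128.5]), array([111.2,  19.9]), 8.2) [229. 206. 179.]
tube 0.7 [ 0.1957 -0.3066] 155.7 0.126 0.024 (array([ 196.1, -305.8]), array([ 28.4, 125.4]), 64.9) [105.  51. 124.]
tube 0.6 [0.4205 0.0294] 5.2 0.122 0.022 (array([420.3,  31.3]), array([122.5,  22.7]), 4.6) [215. 179. 140.]
side
collar 483 [0.5801 
[... 782 characters left out ...]
134.6, 101.7]), 87.8) [ 56. 110. 172.]
tube 0.6 [0.4208 0.0419] 5.300000000000011 0.119 0.026 (array([421.1,  38.6]), array([119. ,  25.8]), 4.9) [243. 208. 176.]
tube 0.56 [ 0.2954 -0.4148] 27.7 0.12 0.025 (array([ 296.1, -416.2]), array([120.8,  27.4]), 26.0) [215. 133. 157.]
stem 42 [0.3894 0.289  0.0947] [0.375 0.281 0.086] [0.399 0.308 0.099]
knob 75 [0.3269 0.2733 0.0822] [0.317 0.265 0.058] [0.336 0.288 0.1  ] (array([0.3259797 , 0.27596259]), np.float64(0.007185622696101349))
stem 155 [0.3867 0.3024 0.0995] [0.376 0.287 0.086] [0.398 0.31  0.104]
knob 172 [0.3245 0.2862 0.0922] [0.315 0.272 0.061] [0.333 0.29  0.104] (array([0.32400358, 0.28191718]), np.float64(0.007157346420664042))
```

Call:
{"api": "play_rows", "payload": {"steps": [[[0.8, 0.62, 0.2, 0, 0, -0.03], [0.8, 0.62, 0.2, 0, 0, -0.03], [0.8, 0.62, 0.2, 0, 0, -0.03], [0.8, 0.62, 0.2, 0, 0, -0.03], [0.8, 0.62, 0.2, 0, 0, -0.03], [0.8, 0.62, 0.2, 0, 0, -0.03], [0.8, 0.62, 0, 0, 0, -0.03], [0.8, 0.62, 0, 0, 0, -0.03], [0.7, 0.6, 0, 0, 0, 0], [0, 0, 0, 0, 0, 0]]]}}

```text
clock: 2.55
tcp_pos: [0.5665, -0.3086, 0.2705]
tool_rot: [1.0, -0.016, 0.0, -0.0]
wrist_force: [-0.4, 0.2, 0.0]
gripper_width: 0.0855
gripper_force: 0.0
```

Run:
```python
from h import *
s=manip.observe();print(s["clock"],s["tcp_pos"],s["joint_pos"],np.degrees(2*np.arctan2(s["tool_rot"][1],s["tool_rot"][0])))
p=shot("wrist");save(p,"w1.png");print(p["tc"],p["Rcw"][:,2],p["mount"])
exec(open("m.py").read().replace('shot(n)','shot("wrist")').replace('("scene","side")','("wrist",)'))
```

```text
2.55 [ 0.56651003 -0.30863917  0.2704927 ] [-5.01541514e-01  3.36862447e-01  1.52190960e+00  6.82011328e-04
  1.28275507e+00  1.10080013e+00] -1.8185127393841645
[ 0.63406704 -0.31198113  0.43336541] [-0.26916896  0.00988214 -0.96304227] [[ 2.71487196e-04 -9.62947604e-01 -2.69688409e-01  6.76867772e-02]
 [ 9.99999550e-01  5.06697936e-04 -8.02542798e-04  1.10632009e-03]
 [ 9.09457225e-04 -2.69688070e-01  9.62947308e-01 -1.62849357e-01]
 [ 0.00000000e+00  0.00000000e+00  0.00000000e+00  1.00000000e+00]]
wrist
collar 0 [0. 0.] 0.0 nan
tower top 0 0 nan
yellow 324 [0.0668 0.0747 0.0866] (array([570. ,  10.6]), array([37.5, 77.2]), 87.1)
  rail 208 [0.5368 0.0155 0.076 ] 88.59 -0.0064 0.0312
  rail 116 [0.6046 0.0049 0.0765] 86.89 -0.0097 0.0196
bar 697 [ 0.5657 -0.2772  0.0338] 178.82 0.1111 (array([ 559.4, -275.1]), array([ 15.6, 110.7]), 89.0)
panrim 2436 (array([ 566.6, -156.7]), array([230.2, 157.1]), 89.1)
tube 0.94 [ 0.3658 -0.2761] 176.7 0.121 0.024 (array([ 365.8, -276.4]), array([ 26.5, 120.7]), 86.8) [178. 143. 122.]
tube 0.81 [ 0.3022 -0.4207] 28.5 0.113 0.024 (array([ 302.1, -420.3]), array([112.8,  26.4]), 29.3) [181. 102. 120.]
tube 0.64 [0.4215 0.0302] 5.900000000000006 0.12 0.024 (array([421.2,  33.2]), array([120.4,  25.3]), 6.2) [174. 143. 124.]
tube 0.57 [ 0.4607 -0.1227] 7.400000000000006 0.057 0.025 (array([ 460.6, -121.9]), array([55.6, 24. ]), 11.3) [186. 146. 123.]
  return _methods._mean(a, axis=axis, dtype=dtype,
  ret = ret.dtype.type(ret / rcount)
```

View pics/w1.png

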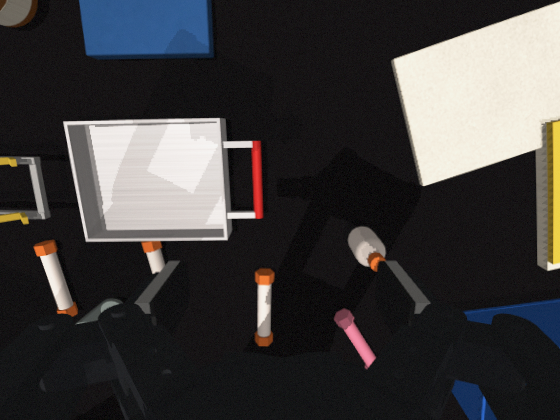

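The red handle bar (257,180) faces outward, and the pan is nearly in line with the rack (10,190). I'll grasp the bar.

Call:
{"api": "play_rows", "payload": {"steps": [[[0, 0.3, -0.7, 0, 0, 0], [0, 0.33, -0.8, 0, 0, 0], [0, 0, -0.9, 0, 0, 0], [0, 0, -0.9, 0, 0, 0], [0, 0, -0.6, 0, 0, 0], [0, 0, -0.5, 0, 0, 0], [0, 0, -0.4, 0, 0, 0], [0, 0, -0.2, 0, 0, 0], [0, 0, -0.13, 0, 0, 0], [0, 0, 0, 0, 0, 0]]], "grip": 0.2}}

```text
clock: 3.95
tcp_pos: [0.5646, -0.2795, 0.0144]
tool_rot: [1.0, -0.018, 0.0, 0.0]
wrist_force: [0.7, 0.4, -0.3]
gripper_width: 0.0338
gripper_force: 0.0
```

Call:
{"api": "play_rows", "payload": {"steps": [[[0, 0, 0, 0, 0, 0], [0, 0, 0, 0, 0, 0], [0, 0, 0, 0, 0, 0], [0, 0, 0, 0, 0, 0], [0, 0, 0, 0, 0, 0]]], "grip": 1, "newtons": 50}}

```text
clock: 4.58
tcp_pos: [0.5652, -0.2792, 0.0155]
tool_rot: [1.0, -0.018, 0.001, 0.0]
wrist_force: [-0.7, 3.3, 5.5]
gripper_width: 0.0002
gripper_force: 3.0
```

Run:
```python
from h import *
p=shot("wrist");save(p,"w2.png")
X=np.r_[sel(p,[0,150,40],[6,255,255],(.4,.75,-.45,-.1),(.0,.06)),sel(p,[174,150,40],[180,255,255],(.4,.75,-.45,-.1),(.0,.06))]
if len(X): print(len(X),np.median(X,0),X.min(0),X.max(0))
```

```text
2220 [ 0.59314942 -0.28031462  0.03494645] [ 4.85264229e-01 -2.86928647e-01  2.00842611e-05] [ 0.61477227 -0.27166811  0.03800921]
```

View pics/w2.png

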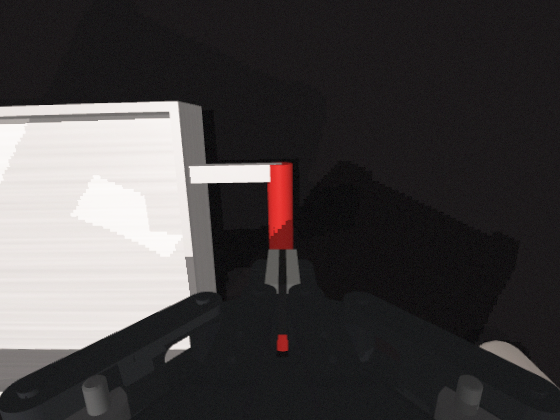

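Run:
```python
from h import *
s=manip.observe();print(s["clock"],s["tcp_pos"],s["gripper_width"],s["gripper_force"],s["wrist_force"])
p=shot("wrist");C=cloud(p);print(p["vfov"])
for c in [(258,272),(258,290),(270,272),(270,282),(240,282),(200,282),(343,282),(285,275),(285,292)]: print(c,C[c].round(4),p["frame"][c])
p=shot("side");save(p,"s2.png");a=cv2.imread("pics/s2.png")[130:250,200:360];cv2.imwrite("pics/s2c.png",cv2.resize(a,None,fx=5,fy=5,interpolation=cv2.INTER_CUBIC))
```

```text
4.625 [ 0.5651224  -0.27916894  0.01547429] -0.0001858980478340806 3.039001151919365 [-0.57694222  2.8502455   6.44836148]
67.31890363202058
(258, 272) [ 0.5758 -0.2761  0.0505] [96 94 91]
(258, 290) [ 0.5749 -0.284   0.0491] [94 93 92]
(270, 272) [ 0.5753 -0.2764  0.0613] [94 94 91]
(270, 282) [ 0.5755 -0.2805  0.0621] [24 21 23]
(240, 282) [ 0.5783 -0.2806  0.0353] [127  28  27]
(200, 282) [ 0.598  -0.2813  0.0345] [226  53  49]
(343, 282) [ 0.5201 -0.2786  0.0362] [163  35  34]
(285, 275) [ 0.5753 -0.2779  0.0738] [107 105 103]
(285, 292) [ 0.5754 -0.2842  0.0744] [93 92 89]
```

View pics/s2c.png

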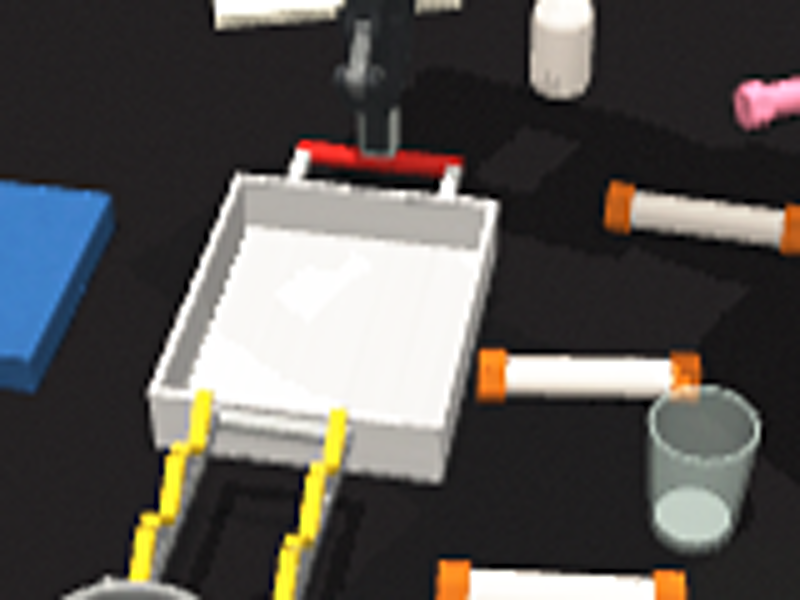

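Opening and descending another 10 mm: the tips look to be resting on top of the bar, at (282,250) in w2.

Call:
{"api": "play_rows", "payload": {"steps": [[[0, 0, 0.04, 0, 0, 0], [0, 0, 0, 0, 0, 0], [0, 0, 0, 0, 0, 0], [0, 0, 0, 0, 0, 0], [0, 0, -0.06, 0, 0, 0], [0, 0, -0.06, 0, 0, 0], [0, 0, -0.06, 0, 0, 0], [0, 0, -0.06, 0, 0, 0], [0, 0, 0, 0, 0, 0]]], "grip": 0.2}}

```text
clock: 5.85
tcp_pos: [0.5642, -0.2793, 0.0039]
tool_rot: [1.0, -0.018, -0.0, -0.0]
wrist_force: [0.1, -0.3, -1.1]
gripper_width: 0.0342
gripper_force: 0.0
```

Run:
```python
from h import *
s=manip.observe();print(s["clock"],s["tcp_pos"],s["gripper_width"],s["gripper_force"],s["wrist_force"])
p=shot("wrist");save(p,"w3.png");p2=shot("side");save(p2,"s3.png");
a=cv2.imread("pics/s3.png")[130:190,250:330];a=cv2.resize(a,(533,400),interpolation=cv2.INTER_CUBIC)[:, :380]
b=cv2.imread("pics/w3.png")[100:400,100:480]
cv2.imwrite("pics/c3.png",np.hstack([b[:300],cv2.resize(a,(380,300))]))
```

```text
5.85 [ 0.56424842 -0.27925394  0.00390596] 0.034166056541548626 0.0 [ 0.08460499 -0.30808127 -1.1000057 ]
```

View pics/c3.png

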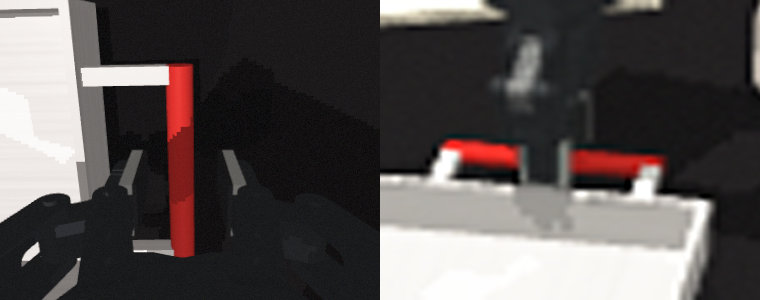

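Now the fingers straddle the bar: the bar is at (180,160) in the left crop, with the pads at (130,190) and (235,190). Closing.

Call:
{"api": "play_rows", "payload": {"steps": [[[0, 0, 0, 0, 0, 0], [0, 0, 0, 0, 0, 0], [0, 0, 0, 0, 0, 0], [0, 0, 0, 0, 0, 0], [0, 0, 0, 0, 0, 0]]], "grip": 1, "newtons": 50}}

```text
clock: 6.58
tcp_pos: [0.5645, -0.2793, 0.0046]
tool_rot: [1.0, -0.018, 0.0, 0.0]
wrist_force: [-1.4, 2.0, 6.0]
gripper_width: 0.0094
gripper_force: 48.9
```

Call:
{"api": "play_rows", "payload": {"steps": [[[0, 0.1, 0, 0, 0, -0.005], [0.01, 0.2, 0, 0, 0, -0.005], [0.01, 0.3, 0, 0, 0, -0.005], [0.01, 0.4, 0, 0, 0, 0], [0.02, 0.5, 0, 0, 0, 0], [0.02, 0.5, 0, 0, 0, 0], [0.02, 0.5, 0, 0, 0, 0], [0.01, 0.4, 0, 0, 0, 0], [0.01, 0.3, 0, 0, 0, 0], [0.01, 0.2, 0, 0, 0, 0]]]}}

```text
clock: 7.82
tcp_pos: [0.571, -0.1093, 0.0046]
tool_rot: [1.0, -0.029, 0.001, 0.0]
wrist_force: [-0.3, -7.1, 3.3]
gripper_width: 0.0097
gripper_force: 49.1
```

```bash
cat > pan.py <<'E'
from h import *
for n in ("scene","side"):
    p=shot(n);d=manip.cut_out("pan",p)[0]
    X=np.r_[sel(p,[0,150,60],[6,255,255],(.4,.75,-.45,.05),(.0,.06)),sel(p,[174,150,60],[180,255,255],(.4,.75,-.45,.05),(.0,.06))]
    print(n,"bar",len(X),np.median(X,0).round(4),X.min(0).round(3),X.max(0).round(3))
    X=pts(p,d["pixels"]);X=X[(X[:,2]>.03)&(X[:,2]<.046)];X=X[np.linalg.norm(X[:,:2]-np.median(X[:,:2],0),axis=1)<.2];print(" rim",len(X),rect(X))
E
python3 pan.py
```

```text
scene bar 126 [ 0.5843 -0.1149  0.0319] [ 0.425 -0.289  0.   ] [ 0.621 -0.067  0.05 ]
 rim 480 (array([598. ,   2.3]), array([250.8, 124.8]), 83.4)
side bar 120 [ 0.5581 -0.105   0.0352] [ 0.522 -0.153  0.   ] [ 0.633 -0.098  0.04 ]
 rim 758 (array([577.8,   8.7]), array([239.3, 157.4]), 86.8)
```

Call:
{"api": "play_rows", "payload": {"steps": [[[-0.03, 0.2, 0, 0, 0, 0], [-0.03, 0.2, 0, 0, 0, 0], [-0.02, 0.12, 0, 0, 0, 0], [-0.01, 0.08, 0, 0, 0, 0], [0, 0.06, 0, 0, 0, 0], [0, 0.04, 0, 0, 0, 0], [0, 0.04, 0, 0, 0, 0], [0, 0, 0, 0, 0, 0]]]}}

```text
clock: 9.02
tcp_pos: [0.5664, -0.073, 0.0045]
tool_rot: [1.0, -0.029, 0.0, 0.0]
wrist_force: [-0.4, -5.8, 4.7]
gripper_width: 0.0095
gripper_force: 49.5
```

Call:
{"api": "play_rows", "payload": {"steps": [[[0, 0.04, 0, 0, 0, 0], [0, 0.04, 0, 0, 0, 0], [0, 0, 0, 0, 0, 0]]]}}

```text
clock: 9.4
tcp_pos: [0.5665, -0.0697, 0.0046]
tool_rot: [1.0, -0.029, 0.001, 0.001]
wrist_force: [0.2, -10.6, 5.0]
gripper_width: 0.0095
gripper_force: 49.6
```

Call:
{"api": "play_rows", "payload": {"steps": [[[0, 0.04, 0, 0, 0, 0], [0, 0.04, 0, 0, 0, 0], [0, 0, 0, 0, 0, 0]]]}}

```text
clock: 9.78
tcp_pos: [0.5685, -0.0692, 0.0048]
tool_rot: [1.0, -0.028, 0.003, 0.003]
wrist_force: [5.2, -32.0, -3.1]
gripper_width: 0.009
gripper_force: 49.3
```

```bash
python3 pan.py; python3 -c "
from h import *
s=manip.observe();print(s['tcp_pos'],s['wrist_force'],s['wrist_torque'])"
```

```text
scene bar 110 [ 0.5821 -0.0747  0.0311] [ 0.495 -0.087  0.   ] [ 0.618 -0.036  0.048]
 rim 429 (array([596.8,  41.1]), array([251.1, 125.1]), 81.5)
side bar 126 [ 0.5593 -0.0666  0.0355] [ 0.519 -0.112  0.001] [ 0.623 -0.061  0.041]
 rim 620 (array([575. ,  45.8]), array([240.5, 157.1]), 87.2)
[ 0.56844567 -0.0691724   0.00476501] [  5.6086587  -31.75060413  -1.54380613] [-5.35747457 -0.79376928  0.07069939]
```

Call:
{"api": "play_rows", "payload": {"steps": [[[0, -0.07, 0, 0, 0, 0], [0, 0, 0, 0, 0, 0], [0, 0, 0, 0, 0, 0]]]}}

```text
clock: 10.35
tcp_pos: [0.5674, -0.0696, 0.0046]
tool_rot: [1.0, -0.029, 0.001, 0.001]
wrist_force: [3.6, -12.1, 1.5]
gripper_width: 0.0097
gripper_force: 49.8
```

Call:
{"api": "play_rows", "payload": {"steps": [[[0, 0, 0, 0, 0, 0], [0, 0, 0, 0, 0, 0], [0, 0, 0, 0, 0, 0], [0, 0, 0.3, 0, 0, 0], [0, 0, 0.6, 0, 0, 0], [0, 0, 0.9, 0, 0, 0], [0, 0, 0.9, 0, 0, 0], [0, 0, 0.9, 0, 0, 0], [0, 0, 0.9, 0, 0, 0], [0, 0, 0.9, 0, 0, 0]]], "grip": 0.2}}

```text
clock: 11.6
tcp_pos: [0.5656, -0.0677, 0.277]
tool_rot: [1.0, -0.029, 0.001, -0.0]
wrist_force: [-0.3, 0.7, -0.3]
gripper_width: 0.0337
gripper_force: 0.0
```

Call:
{"api": "play_rows", "payload": {"steps": [[[-0.5, 0, 0.5, 0, 0, 0], [-0.5, 0.3, 0.5, 0, 0, 0], [-0.5, 0.3, 0, 0, 0, 0], [0, 0, 0, 0, 0, 0], [0, 0, 0, 0, 0, 0]]], "grip": -1}}

```text
clock: 12.22
tcp_pos: [0.4913, -0.0379, 0.3249]
tool_rot: [1.0, -0.029, 0.001, 0.0]
wrist_force: [0.4, 0.0, -0.1]
gripper_width: 0.0856
gripper_force: 0.0
```

```bash
cat > wm.py <<'E'
exec(open("m.py").read().replace('shot(n)','shot("wrist")').replace('("scene","side")','("wrist",)').replace('(.4,.75,-.45,-.1),(.0,.06)','(.45,.7,-.2,.0),(.015,.045)').replace('(.42,.72,-.3,.04)','(.42,.72,-.2,.1)'))
E
python3 -W ignore wm.py; python3 -c "
from h import *
s=manip.observe();print(s['clock'],s['tcp_pos'],s['wrist_force'])
p=shot('wrist');save(p,'w4.png')"
```

```text
wrist
collar 1791 [0.5796 0.212 ] 0.0402 0.1441
tower top 2599 (array([579.9, 212. ]), array([ 99.1, 100.2]), 87.8) 0.10466522925138577
yellow 1496 [0.0661 0.0783 0.0866] (array([572.9,  64.1]), array([143.5,  75.9]), 87.2)
  rail 688 [0.539  0.0657 0.0778] 87.38 -0.0059 0.1369
  rail 808 [0.6064 0.0643 0.0776] 87.15 -0.0089 0.1343
bar 580 [ 0.5679 -0.0702  0.0346] 177.28 0.0986 (array([567.2, -70.8]), array([11.3, 98.6]), 87.5)
panrim 1407 (array([572.3,  18.9]), array([170.2, 156.8]), 86.8)
tube 0.98 [ 0.3664 -0.2712] 176.2 0.12 0.024 (array([ 366.1, -275. ]), array([ 26.8, 119.8]), 86.6) [229. 192. 168.]
tube 0.89 [0.4201 0.0333] 5.099999999999994 0.12 0.024 (array([420.,  35.]), array([120.3,  27.9]), 4.9) [209. 171. 147.]
tube 0.83 [ 0.2967 -0.4196] 29.0 0.123 0.024 (array([ 298.6, -422.5]), array([123.1,  28.8]), 29.8) [204. 122. 143.]
tube 0.63 [ 0.4223 -0.1233] 7.199999999999989 0.12 0.024 (array([ 422.3, -123.6]), array([120.3,  27.4]), 7.5) [188. 151. 128.]
tube 0.53 [ 0.2462 -0.3272] 74.3 0.025 0.024 (array([ 244.1, -326.2]), array([23.8, 12.3]), 62.7) [ 97.  48. 118.]
12.325 [ 0.49146661 -0.03811269  0.32433212] [ 0.66969935  0.62504767 -0.51156475]
```

View pics/w4.png

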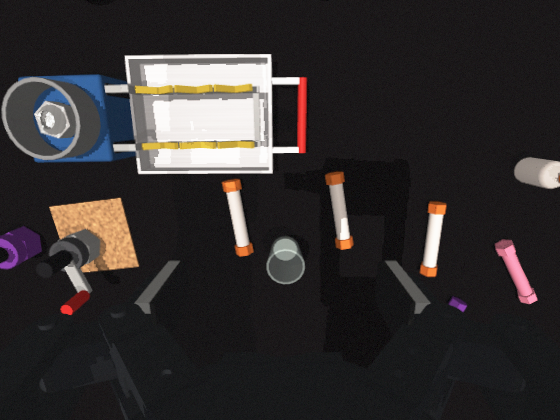

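The pan is home: its walls surround the rails, and the bar is at (302,115). The tubes are at (238,218), (340,210) and (433,240), the beaker at (286,260), and the crank stands on the mat at (75,250). Next I'll measure where the real fingertips are relative to the TCP.

Run:
```python
from h import *
s=manip.observe();p=shot("wrist");M=np.array(p["mount"])
X=cloud(p);T=Ro.from_quat(s["tool_rot"]).as_matrix();t=(X-s["tcp_pos"])@T
g=(abs(t[...,0])<.02)&(abs(t[...,1])<.07)&(t[...,2]<.03)&(t[...,2]>-.08)
q=t[g];print(len(q))
for sg in(-1,1):
    k=q[q[:,1]*sg>0]; 
    if len(k): print(k.min(0).round(4),k.max(0).round(4),k[np.argsort(-k[:,2])[:5]].round(4))
# hex + beaker
C=cloud(p)
X=sel(p,*ANY,(.545,.62,.18,.25),(.122,.142));print("cone/hex",len(X),np.median(X,0).round(4),X.max(0).round(3))
for d in manip.cut_out("beaker",p)[:2]:
    B=pts(p,d["pixels"]);B=B[B[:,2]>.06];print("beaker",d["conf"],len(B),circ(B))
```

```text
6766
[-0.0122 -0.0697 -0.08  ] [ 0.014  -0.0404 -0.0331] [[-0.0053 -0.0418 -0.0331]
 [-0.0015 -0.0419 -0.0336]
 [-0.0046 -0.0417 -0.0336]
 [ 0.001  -0.0421 -0.0336]
 [ 0.0006 -0.0417 -0.0337]]
[-0.0119  0.0422 -0.08  ] [ 0.0138  0.07   -0.0323] [[ 0.0004  0.044  -0.0323]
 [-0.0054  0.0439 -0.0328]
 [ 0.0049  0.0439 -0.0332]
 [-0.0047  0.0437 -0.0333]
 [-0.0057  0.0438 -0.0333]]
cone/hex 1966 [0.583  0.2198 0.1289] [0.62  0.25  0.142]
```

Call:
{"api": "play_rows", "payload": {"steps": [[[-0.25, 0.3, -0.5, 0, 0, 0.023], [-0.25, 0.3, -0.7, 0, 0, 0.023], [-0.25, 0.3, -0.8, 0, 0, 0.023], [-0.25, 0.3, -0.8, 0, 0, 0.024], [-0.27, 0.26, -0.8, 0, 0, 0], [0, 0, -0.6, 0, 0, 0], [0, 0, -0.4, 0, 0, 0], [0, 0, 0, 0, 0, 0], [0, 0, 0, 0, 0, 0]]], "grip": 0}}

```text
clock: 13.6
tcp_pos: [0.4281, 0.0351, 0.0948]
tool_rot: [0.999, 0.044, 0.0, -0.0]
wrist_force: [-0.3, 0.2, 0.1]
gripper_width: 0.0427
gripper_force: 0.0
```

```bash
cat > tb.py <<'E'
from h import *
import sys
s=manip.observe();print(s["clock"],s["tcp_pos"].round(4),"yaw",np.degrees(2*np.arctan2(s["tool_rot"][1],s["tool_rot"][0])).round(2),s["wrist_force"].round(1))
p=shot("wrist")
T=Ro.from_quat(s["tool_rot"]).as_matrix()
x,y=s["tcp_pos"][:2] if len(sys.argv)<3 else map(float,sys.argv[1:3])
for lo,hi,n in (([0,0,150],[180,60,255],"white"),([5,130,80],[20,255,255],"orange"),):
    X=sel(p,lo,hi,(x-.09,x+.09,y-.05,y+.05),(.004,.03))
    if len(X)<20: print(n,len(X));continue
    c,u,l=line(X[:,:2]);e=(X[:,:2]-c)@u;print(n,len(X),(c+u*(e.max()+e.min())/2).round(4),np.degrees(np.arctan2(u[1],u[0])).round(2),l.round(3),X[:,2].max().round(4))
B=sel(p,*ANY,(.31,.41,-.08,.0),(.06,.078));print("beaker",len(B),B.min(0).round(3) if len(B) else 0,B.max(0).round(3) if len(B) else 0)
save(p,"tb.png")
E
python3 tb.py
```

```text
13.6 [0.4281 0.0351 0.0948] yaw 4.99 [-0.3  0.2  0.1]
white 2855 [0.4464 0.035 ] -179.1 0.145 0.0294
orange 1348 [0.4201 0.0348] -175.06 0.12 0.026
beaker 139 [ 0.339 -0.054  0.06 ] [ 0.387 -0.008  0.071]
```

Call:
{"api": "play_rows", "payload": {"steps": [[[0, 0, -0.5, 0, 0, 0], [0, 0, -0.5, 0, 0, 0], [0, 0, -0.4, 0, 0, 0], [0, 0, -0.3, 0, 0, 0], [0, 0, -0.2, 0, 0, 0], [0, 0, -0.1, 0, 0, 0], [0, 0, -0.1, 0, 0, 0], [0, 0, -0.1, 0, 0, 0], [0, 0, 0, 0, 0, 0]]]}}

```text
clock: 14.78
tcp_pos: [0.4274, 0.0352, -0.0159]
tool_rot: [0.999, 0.044, -0.0, -0.0]
wrist_force: [-1.0, 0.6, 0.9]
gripper_width: 0.0429
gripper_force: 0.0
```

Call:
{"api": "play_rows", "payload": {"steps": [[[0, 0, 0, 0, 0, 0], [0, 0, 0, 0, 0, 0], [0, 0, 0, 0, 0, 0], [0, 0, 0, 0, 0, 0], [0, 0, 0, 0, 0, 0]]], "grip": 1, "newtons": 30}}

```text
clock: 15.4
tcp_pos: [0.4277, 0.0352, -0.0155]
tool_rot: [0.999, 0.044, 0.0, -0.0]
wrist_force: [-1.1, 0.5, 6.7]
gripper_width: 0.0189
gripper_force: 29.9
```

Call:
{"api": "play_rows", "payload": {"steps": [[[0, 0, 0.4, 0, 0, 0], [0, 0, 0.7, 0, 0, 0], [0, 0, 0.8, 0, 0, 0], [0, 0, 0.8, 0, 0, 0], [0.5, 0.2, 0.4, 0, 0, -0.02], [0.6, 0.3, 0, 0, 0, -0.02], [0.7, 0.4, 0, 0, 0, -0.02], [0.7, 0.4, 0, 0, 0, -0.025], [0.6, 0.23, 0, 0, 0, 0], [0, 0, 0, 0, 0, 0]]]}}

```text
clock: 16.65
tcp_pos: [0.5841, 0.1124, 0.1388]
tool_rot: [1.0, -0.023, 0.0, -0.0]
wrist_force: [-0.7, -0.6, 0.1]
gripper_width: 0.0185
gripper_force: 29.6
```

```bash
cat > rk.py <<'E'
from h import *
s=manip.observe();print(s["clock"],s["tcp_pos"].round(4),"yaw",np.degrees(2*np.arctan2(s["tool_rot"][1],s["tool_rot"][0])).round(2),s["wrist_force"].round(1),s["gripper_width"])
p=shot("wrist");save(p,"rk.png")
# station frame
O=np.array([.573,.064]);a=np.radians(-2.65);R=np.array([[np.cos(a),np.sin(a)],[-np.sin(a),np.cos(a)]])
X=sel(p,[5,140,70],[18,255,255],(.45,.7,-.1,.25),(.05,.17))
Y=np.c_[(X[:,:2]-O)@R.T,X[:,2]]
for sg in(-1,1):
    k=Y[Y[:,0]*sg>0]; 
    for b in np.arange(-96,120,24)/1000.:
        q=k[(k[:,1]>=b)&(k[:,1]<b+.024)]
        if len(q)>15: print("cap x%+d"%sg,len(q),q.min(0).round(4),q.max(0).round(4),"med",np.median(q,0).round(4))
E
python3 rk.py
```

```text
16.65 [0.5841 0.1124 0.1388] yaw -2.61 [-0.7 -0.6  0.1] 0.01845480586194141
cap x+1 229 [0.0469 0.0338 0.1556] [0.0618 0.048  0.17  ] med [0.06   0.0358 0.1675]
cap x+1 252 [0.0314 0.0484 0.0817] [0.0617 0.0708 0.17  ] med [0.0582 0.0599 0.1676]
```

Call:
{"api": "play_rows", "payload": {"steps": [[[-0.02, 0, -0.4, 0, 0, 0], [0, -0.01, -0.5, 0, 0, 0], [0, 0, -0.4, 0, 0, 0], [0, 0, -0.2, 0, 0, 0], [0, 0, -0.1, 0, 0, 0], [0, 0, -0.05, 0, 0, 0], [0, 0, 0, 0, 0, 0]]]}}

```text
clock: 17.58
tcp_pos: [0.5817, 0.1112, 0.0572]
tool_rot: [1.0, -0.023, 0.0, -0.0]
wrist_force: [0.4, 0.5, -0.6]
gripper_width: 0.0189
gripper_force: 29.6
```

Call:
{"api": "play_rows", "payload": {"steps": [[[0, 0, -0.03, 0, 0, 0], [0, 0, -0.03, 0, 0, 0], [0, 0, 0, 0, 0, 0]]]}}

```text
clock: 17.95
tcp_pos: [0.5818, 0.1114, 0.0541]
tool_rot: [1.0, -0.023, 0.0, -0.0]
wrist_force: [-1.1, 1.7, 2.8]
gripper_width: 0.0185
gripper_force: 30.0
```

Call:
{"api": "play_rows", "payload": {"steps": [[[0, 0, -0.03, 0, 0, 0], [0, 0, 0, 0, 0, 0]]]}}

```text
clock: 18.2
tcp_pos: [0.5821, 0.112, 0.0533]
tool_rot: [1.0, -0.023, 0.001, -0.001]
wrist_force: [-3.6, 4.3, 9.7]
gripper_width: 0.0188
gripper_force: 30.7
```

Call:
{"api": "play_rows", "payload": {"steps": [[[0, 0, 0, 0, 0, 0], [0, 0, 0, 0, 0, 0], [0, 0, 0, 0, 0, 0], [0, 0, 0.3, 0, 0, 0], [0, 0, 0.6, 0, 0, 0], [0, 0, 0.8, 0, 0, 0], [-0.5, -0.5, 0.8, 0, 0, 0], [-0.8, -0.8, 0.6, 0, 0, 0.02], [-0.8, -0.8, 0.5, 0, 0, 0.04], [0, 0, 0, 0, 0, 0.05]]], "grip": 0.3}}

```text
clock: 19.45
tcp_pos: [0.4761, 0.0052, 0.2346]
tool_rot: [0.998, 0.063, 0.002, 0.0]
wrist_force: [0.2, 0.6, -0.5]
gripper_width: 0.0299
gripper_force: 0.0
```

```bash
python3 rk.py; python3 tb.py .422 -.1235
```

```text
19.45 [0.4761 0.0052 0.2346] yaw 7.26 [ 0.2  0.6 -0.5] 0.029912651983624222
cap x-1 269 [-0.0603  0.0343  0.0806] [-0.0458  0.048   0.0947] med [-0.053   0.04    0.0909]
cap x-1 153 [-0.0604  0.048   0.0817] [-0.0459  0.0612  0.0941] med [-0.0529  0.0523  0.0922]
cap x+1 357 [0.0435 0.0344 0.0765] [0.0596 0.0479 0.095 ] med [0.0515 0.0404 0.0913]
cap x+1 216 [0.044  0.0481 0.0806] [0.0594 0.0618 0.0947] med [0.0518 0.0528 0.0922]
19.5 [0.4771 0.0059 0.2339] yaw 7.49 [ 0.4  0.2 -0.5]
white 874 [ 0.4212 -0.1228] -173.26 0.089 0.0236
orange 555 [ 0.4216 -0.1216] -172.86 0.121 0.0265
beaker 444 [ 0.332 -0.052  0.06 ] [ 0.387 -0.009  0.072]
```

Call:
{"api": "play_rows", "payload": {"steps": [[[-0.2, -0.6, -0.6, 0, 0, 0], [-0.3, -0.7, -0.8, 0, 0, 0], [-0.3, -0.7, -0.9, 0, 0, 0], [-0.31, -0.57, -0.9, 0, 0, 0], [0, 0, -0.6, 0, 0, 0], [0, 0, -0.5, 0, 0, 0], [0, 0, -0.4, 0, 0, 0], [0, 0, -0.2, 0, 0, 0], [0, 0, -0.1, 0, 0, 0], [0, 0, 0, 0, 0, 0]]], "grip": 0}}

```text
clock: 20.8
tcp_pos: [0.4222, -0.1213, -0.0183]
tool_rot: [0.998, 0.063, 0.0, 0.0]
wrist_force: [0.1, 0.5, -0.1]
gripper_width: 0.0429
gripper_force: 0.0
```

Call:
{"api": "play_rows", "payload": {"steps": [[[0, 0, 0, 0, 0, 0], [0, 0, 0, 0, 0, 0], [0, 0, 0, 0, 0, 0], [0, 0, 0, 0, 0, 0], [0, 0, 0, 0, 0, 0]]], "grip": 1}}

```text
clock: 21.42
tcp_pos: [0.4224, -0.1215, -0.0178]
tool_rot: [0.998, 0.063, 0.001, 0.0]
wrist_force: [-0.0, 0.5, 7.4]
gripper_width: 0.0187
gripper_force: 29.8
```

Call:
{"api": "play_rows", "payload": {"steps": [[[0, 0, 0.4, 0, 0, 0], [0, 0, 0.7, 0, 0, 0], [0, 0, 0.8, 0, 0, 0], [0, 0, 0.8, 0, 0, 0], [0.4, 0.5, 0.4, 0, 0, -0.03], [0.7, 0.8, 0, 0, 0, -0.03], [0.7, 0.9, 0, 0, 0, -0.03], [0.7, 0.9, 0, 0, 0, -0.02], [0.51, 0.61, 0, 0, 0, 0], [0, 0, 0, 0, 0, 0]]]}}

```text
clock: 22.68
tcp_pos: [0.5738, 0.0662, 0.1365]
tool_rot: [1.0, -0.022, 0.0, -0.0]
wrist_force: [-0.1, -0.3, -1.0]
gripper_width: 0.0187
gripper_force: 29.7
```

```bash
python3 rk.py
```

```text
22.675 [0.5738 0.0662 0.1365] yaw -2.5 [-0.1 -0.3 -1. ] 0.018732642967780377
cap x-1 189 [-0.0607  0.048   0.0806] [-0.0452  0.0612  0.0945] med [-0.0493  0.0544  0.0915]
cap x+1 185 [ 0.0454 -0.0128  0.157 ] [ 0.0605 -0.0003  0.17  ] med [ 0.0551 -0.0111  0.168 ]
cap x+1 228 [0.0303 0.     0.0838] [0.0605 0.0214 0.1699] med [0.0554 0.0134 0.1672]
cap x+1 574 [0.0444 0.0337 0.0808] [0.0596 0.048  0.0944] med [0.0523 0.0403 0.0915]
cap x+1 345 [0.0438 0.048  0.0815] [0.0593 0.0607 0.0943] med [0.0523 0.0528 0.0923]
```

Shift y by −1.5 mm, then lower.

Call:
{"api": "play_rows", "payload": {"steps": [[[0, -0.03, -0.4, 0, 0, 0], [0, 0, -0.5, 0, 0, 0], [0, 0, -0.4, 0, 0, 0], [0, 0, -0.2, 0, 0, 0], [0, 0, -0.1, 0, 0, 0], [0, 0, -0.05, 0, 0, 0], [0, 0, -0.03, 0, 0, 0], [0, 0, 0, 0, 0, 0]]]}}

```text
clock: 23.72
tcp_pos: [0.5728, 0.0627, 0.053]
tool_rot: [1.0, -0.023, 0.0, -0.0]
wrist_force: [0.1, -0.3, -0.6]
gripper_width: 0.0187
gripper_force: 29.8
```

Call:
{"api": "play_rows", "payload": {"steps": [[[0, 0, -0.02, 0, 0, 0], [0, 0, 0, 0, 0, 0]]]}}

```text
clock: 23.98
tcp_pos: [0.573, 0.0631, 0.0524]
tool_rot: [1.0, -0.023, 0.001, -0.0]
wrist_force: [-1.1, 1.9, 5.4]
gripper_width: 0.0189
gripper_force: 30.5
```

Call:
{"api": "play_rows", "payload": {"steps": [[[0, 0, 0, 0, 0, 0], [0, 0, 0, 0, 0, 0], [0, 0, 0, 0, 0, 0], [0, 0, 0.3, 0, 0, 0], [0, 0, 0.6, 0, 0, 0], [-0.2, -0.3, 0.8, 0, 0, 0], [-0.5, -0.8, 0.8, 0, 0, 0], [-0.8, -0.9, 0.6, 0, 0, 0], [-0.8, -0.9, 0.5, 0, 0, -0.01], [0, -0.5, 0, 0, 0, 0]]], "grip": 0.3}}

```text
clock: 25.22
tcp_pos: [0.4606, -0.104, 0.2315]
tool_rot: [0.999, -0.032, 0.002, 0.001]
wrist_force: [0.6, -0.2, -0.6]
gripper_width: 0.03
gripper_force: 0.0
```

```bash
python3 rk.py; python3 tb.py .366 -.2735
```

```text
25.225 [ 0.4606 -0.104   0.2315] yaw -3.63 [ 0.6 -0.2 -0.6] 0.03002384485296526
cap x-1 329 [-0.0597 -0.0143  0.07  ] [-0.0456 -0.      0.095 ] med [-0.0525 -0.0083  0.0891]
cap x-1 89 [-0.0591  0.0004  0.0901] [-0.0459  0.0075  0.0949] med [-0.0524  0.0036  0.0921]
cap x-1 361 [-0.0603  0.0332  0.0707] [-0.0455  0.048   0.0951] med [-0.0526  0.0393  0.0895]
cap x-1 89 [-0.0598  0.048   0.0909] [-0.0456  0.054   0.0947] med [-0.0522  0.0507  0.0927]
cap x+1 442 [ 0.0443 -0.0143  0.0705] [ 0.0602 -0.      0.0956] med [ 0.0522 -0.0085  0.0897]
cap x+1 137 [0.0443 0.     0.089 ] [0.0595 0.009  0.0942] med [0.0525 0.0039 0.0921]
cap x+1 464 [0.0443 0.0332 0.0706] [0.06   0.048  0.0949] med [0.0517 0.0392 0.0897]
cap x+1 95 [0.0444 0.048  0.0899] [0.059  0.0539 0.0946] med [0.052  0.0502 0.0926]
25.275 [ 0.4616 -0.1059  0.2308] yaw -3.61 [ 0.8 -1.8  0.3]
white 877 [ 0.3652 -0.273 ] 176.76 0.089 0.0235
orange 544 [ 0.3659 -0.2717] 176.33 0.121 0.0255
beaker 182 [ 0.353 -0.046  0.06 ] [ 0.387 -0.009  0.071]
```

Call:
{"api": "play_rows", "payload": {"steps": [[[-0.4, -0.6, -0.6, 0, 0, 0], [-0.5, -0.9, -0.8, 0, 0, 0], [-0.5, -0.9, -0.9, 0, 0, 0], [-0.52, -0.91, -0.8, 0, 0, 0], [0, 0, -0.6, 0, 0, 0], [0, 0, -0.5, 0, 0, 0], [0, 0, -0.4, 0, 0, 0], [0, 0, -0.2, 0, 0, 0], [0, 0, -0.13, 0, 0, 0], [0, 0, 0, 0, 0, 0]]], "grip": 0}}

```text
clock: 26.58
tcp_pos: [0.371, -0.2596, -0.0104]
tool_rot: [1.0, -0.031, 0.0, -0.0]
wrist_force: [0.2, -0.3, -0.5]
gripper_width: 0.0431
gripper_force: 0.2
```

Call:
{"api": "play_rows", "payload": {"steps": [[[0, 0, 0, 0, 0, 0], [0, 0, 0, 0, 0, 0], [0, 0, 0, 0, 0, 0], [0, 0, 0, 0, 0, 0], [0, 0, 0, 0, 0, 0]]], "grip": 1}}

```text
clock: 27.2
tcp_pos: [0.3708, -0.2597, -0.01]
tool_rot: [1.0, -0.031, 0.0, 0.0]
wrist_force: [0.6, 2.3, 6.4]
gripper_width: 0.0185
gripper_force: 29.3
```

Call:
{"api": "play_rows", "payload": {"steps": [[[0, 0, 0, 0, 0, 0], [0, 0, 0, 0, 0, 0], [0, 0, 0, 0, 0, 0], [0, 0, -0.05, 0, 0, 0], [0, 0, -0.05, 0, 0, 0], [0, 0, -0.04, 0, 0, 0], [0, 0, 0, 0, 0, 0]]], "grip": 0.2}}

```text
clock: 28.08
tcp_pos: [0.3703, -0.2596, -0.0177]
tool_rot: [1.0, -0.031, -0.0, -0.0]
wrist_force: [0.4, -0.0, 0.7]
gripper_width: 0.0345
gripper_force: 0.0
```

Call:
{"api": "play_rows", "payload": {"steps": [[[0, 0, 0, 0, 0, 0], [0, 0, 0, 0, 0, 0], [0, 0, 0, 0, 0, 0], [0, 0, 0, 0, 0, 0], [0, 0, 0, 0, 0, 0]]], "grip": 1}}

```text
clock: 28.7
tcp_pos: [0.3704, -0.2597, -0.0174]
tool_rot: [1.0, -0.031, -0.0, -0.0]
wrist_force: [-1.1, 1.3, 3.0]
gripper_width: 0.0188
gripper_force: 29.4
```

```bash
python3 tb.py
```

```text
28.7 [ 0.3704 -0.2597 -0.0174] yaw -3.55 [-1.1  1.3  3. ]
white 7409 [ 0.37   -0.2608] 176.34 0.083 0.03
orange 658 [ 0.4228 -0.2669] -121.75 0.03 0.0242
beaker 0 0 0
```

Call:
{"api": "play_rows", "payload": {"steps": [[[0, 0, 0.4, 0, 0, 0], [0, 0, 0.7, 0, 0, 0], [0, 0, 0.8, 0, 0, 0], [0, 0, 0.8, 0, 0, 0], [0.4, 0.5, 0.4, 0, 0, 0.01], [0.6, 0.8, 0, 0, 0, 0], [0.6, 0.9, 0, 0, 0, 0], [0.6, 0.9, 0, 0, 0, 0], [0.6, 0.8, 0, 0, 0, 0], [0.5, 0.6, 0, 0, 0, 0]]]}}

```text
clock: 30.0
tcp_pos: [0.5364, -0.0329, 0.1373]
tool_rot: [1.0, -0.023, 0.0, -0.0]
wrist_force: [-0.2, 0.1, -0.8]
gripper_width: 0.0187
gripper_force: 29.5
```

Call:
{"api": "play_rows", "payload": {"steps": [[[0.4, 0.5, 0, 0, 0, 0], [0.36, 0.5, 0, 0, 0, 0], [0, 0, 0, 0, 0, 0]]]}}

```text
clock: 30.38
tcp_pos: [0.5744, 0.0167, 0.1371]
tool_rot: [1.0, -0.022, 0.0, -0.0]
wrist_force: [-0.6, -0.4, -1.8]
gripper_width: 0.0189
gripper_force: 29.5
```

```bash
python3 rk.py
```

```text
30.375 [0.5744 0.0167 0.1371] yaw -2.53 [-0.6 -0.4 -1.8] 0.018930074689112425
cap x-1 141 [-0.0584  0.0003  0.0778] [-0.0446  0.0122  0.0935] med [-0.0482  0.0062  0.0915]
cap x-1 264 [-0.0552  0.0337  0.0689] [-0.0445  0.0479  0.0942] med [-0.0486  0.0396  0.0898]
cap x-1 180 [-0.0603  0.048   0.0808] [-0.0447  0.0608  0.0941] med [-0.051   0.052   0.0925]
cap x+1 208 [ 0.0445 -0.0618  0.1598] [ 0.0594 -0.048   0.17  ] med [ 0.0557 -0.0603  0.168 ]
cap x+1 213 [ 0.0302 -0.0476  0.0828] [ 0.0593 -0.0256  0.17  ] med [ 0.0549 -0.0358  0.1676]
cap x+1 552 [ 0.0447 -0.0138  0.0812] [ 0.0597 -0.      0.0962] med [ 0.0526 -0.0071  0.0908]
cap x+1 318 [0.0446 0.     0.0815] [0.0598 0.0114 0.0943] med [0.0525 0.0045 0.0918]
cap x+1 655 [0.0442 0.0334 0.08  ] [0.0597 0.048  0.0947] med [0.0522 0.0399 0.0906]
cap x+1 255 [0.0445 0.048  0.0812] [0.0597 0.061  0.0947] med [0.052  0.0516 0.0926]
```

Call:
{"api": "play_rows", "payload": {"steps": [[[0, 0, -0.4, 0, 0, 0], [0, 0, -0.5, 0, 0, 0], [0, 0, -0.4, 0, 0, 0], [0, 0, -0.2, 0, 0, 0], [0, 0, -0.1, 0, 0, 0], [0, 0, -0.05, 0, 0, 0], [0, 0, -0.03, 0, 0, 0], [0, 0, 0, 0, 0, 0]]]}}

```text
clock: 31.42
tcp_pos: [0.5737, 0.0153, 0.0538]
tool_rot: [1.0, -0.023, 0.0, -0.0]
wrist_force: [-0.4, -0.0, -1.1]
gripper_width: 0.0186
gripper_force: 29.5
```

Call:
{"api": "play_rows", "payload": {"steps": [[[0, 0, -0.02, 0, 0, 0], [0, 0, 0, 0, 0, 0]]]}}

```text
clock: 31.68
tcp_pos: [0.5737, 0.0153, 0.0527]
tool_rot: [1.0, -0.023, 0.0, -0.0]
wrist_force: [0.2, 0.3, -0.4]
gripper_width: 0.0187
gripper_force: 29.6
```

Call:
{"api": "play_rows", "payload": {"steps": [[[0, 0, -0.02, 0, 0, 0], [0, 0, 0, 0, 0, 0]]]}}

```text
clock: 31.92
tcp_pos: [0.5739, 0.0156, 0.0522]
tool_rot: [1.0, -0.023, 0.0, -0.0]
wrist_force: [-2.0, 2.7, 5.6]
gripper_width: 0.0187
gripper_force: 30.3
```

Call:
{"api": "play_rows", "payload": {"steps": [[[0, 0, 0, 0, 0, 0], [0, 0, 0, 0, 0, 0], [0, 0, 0, 0, 0, 0], [0, 0, 0.3, 0, 0, 0], [0, 0, 0.6, 0, 0, 0], [0, 0, 0.8, 0, 0, 0], [-0.1, 0, 0.9, 0, 0, 0], [-0.3, 0.5, 0.9, 0, 0, 0], [-0.3, 0.8, 0.9, 0, 0, 0], [-0.3, 0.8, 0.9, 0, 0, 0]]], "grip": 0.3}}

```text
clock: 33.17
tcp_pos: [0.5227, 0.121, 0.3192]
tool_rot: [1.0, -0.024, 0.001, -0.0]
wrist_force: [0.7, 0.9, -0.1]
gripper_width: 0.0298
gripper_force: 0.0
```

Call:
{"api": "play_rows", "payload": {"steps": [[[0, 0.8, 0.4, 0, 0, 0], [0, 0.6, 0, 0, 0, 0], [0, 0, 0, 0, 0, 0], [0, 0, 0, 0, 0, 0]]]}}

```text
clock: 33.67
tcp_pos: [0.5232, 0.1897, 0.3368]
tool_rot: [1.0, -0.023, -0.0, 0.0]
wrist_force: [0.3, 0.2, -0.2]
gripper_width: 0.03
gripper_force: 0.0
```

```bash
python3 rk.py
python3 - <<'E'
from h import *
p=shot("wrist");save(p,"w5.png")
cv2.imwrite("pics/w5c.png",cv2.imread("pics/w5.png"))
X=sel(p,*ANY,(.48,.68,.1,.32),(.137,.16));print("collar",circ(X))
for z in((.118,.1285),(.1285,.1345),(.1345,.139)):
    X=sel(p,*ANY,(.545,.615,.178,.248),z);X=X[np.linalg.norm(X[:,:2]-[.58,.213],axis=1)<.03]
    if len(X)>9: print(z,len(X),rect(X),X[:,:2].mean(0))
X=sel(p,[0,0,0],[180,255,60],(.34,.43,.25,.35),(.088,.105));print("stem",len(X),circ(X),X.min(0),X.max(0))
X=np.r_[sel(p,[0,150,60],[6,255,255],(.25,.5,.2,.37),(.09,.105)),sel(p,[174,150,60],[180,255,255],(.25,.5,.2,.37),(.09,.105))];print("knob",len(X),X.mean(0),X.min(0),X.max(0))
for d in manip.cut_out("mat",p)[:1]: print("mat",rect(pts(p,d["pixels"])))
X=sel(p,[8,60,80],[22,200,255],(.32,.48,.2,.36),(-.004,.009));print("mat",len(X),rect(X))
E
```

```text
33.675 [0.5232 0.1897 0.3368] yaw -2.63 [ 0.3  0.2 -0.2] 0.02996907712675997
cap x-1 75 [-0.0608 -0.061   0.0835] [-0.0463 -0.0484  0.0954] med [-0.0536 -0.0524  0.0925]
cap x-1 159 [-0.0614 -0.0479  0.0794] [-0.0463 -0.0344  0.0942] med [-0.0539 -0.0394  0.0903]
cap x-1 89 [-0.0597 -0.0127  0.0839] [-0.0453 -0.      0.0954] med [-0.0523 -0.0052  0.0917]
cap x-1 140 [-0.0601  0.0003  0.0793] [-0.0454  0.0132  0.0946] med [-0.0527  0.0081  0.0909]
cap x-1 87 [-0.0602  0.0354  0.0819] [-0.0457  0.0474  0.094 ] med [-0.0528  0.0421  0.092 ]
cap x-1 128 [-0.0604  0.0481  0.079 ] [-0.0455  0.0611  0.0938] med [-0.0529  0.055   0.0916]
cap x+1 97 [ 0.0434 -0.0616  0.0822] [ 0.0583 -0.0481  0.0948] med [ 0.051  -0.0526  0.0921]
cap x+1 173 [ 0.0434 -0.0479  0.0797] [ 0.0579 -0.0346  0.0948] med [ 0.0505 -0.0396  0.0908]
cap x+1 100 [ 0.0448 -0.0129  0.0836] [ 0.0592 -0.0001  0.0957] med [ 0.0521 -0.0049  0.0924]
cap x+1 167 [0.0448 0.0001 0.0777] [0.0589 0.0132 0.0939] med [0.0517 0.0079 0.0907]
cap x+1 112 [0.045  0.0344 0.08  ] [0.0589 0.0479 0.0945] med [0.0516 0.042  0.0917]
cap x+1 142 [0.045  0.048  0.0827] [0.0589 0.0612 0.0943] med [0.052  0.0552 0.0914]
collar (array([0.57997759, 0.21295385]), np.float64(0.04006015778272059))
(0.118, 0.1285) 557 (array([579.7, 213. ]), array([40. , 36.2]), 67.3) [0.58003435 0.21327061]
(0.1285, 0.1345) 245 (array([579.5, 213.4]), array([30.5, 30.2]), 14.4) [0.58042732 0.21238159]
(0.1345, 0.139) 76 (array([579.2, 213. ]), array([22.6, 22. ]), 86.7) [0.57889105 0.21233425]
stem 164 (array([0.38819663, 0.29653232]), np.float64(0.008011848292825464)) [0.37490484 0.28735056 0.08816172] [0.39821716 0.3066423  0.10070091]<stdin>:9: RuntimeWarning: Mean of empty slice.
  ret = um.true_divide(
Traceback (most recent call last):
ValueError: zero-size array to reduction operation minimum which has no identity
```

View pics/w5c.png

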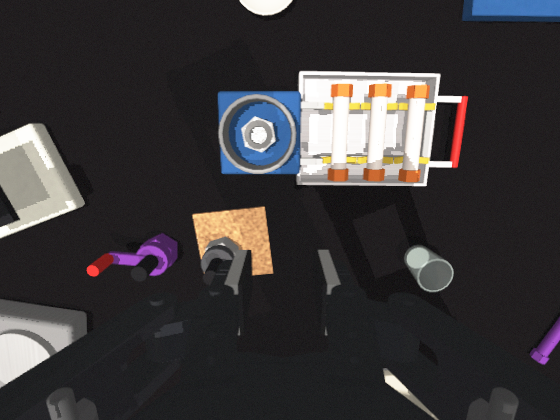

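All three tubes (340,130), (378,130) and (413,130) lie level in the notches, and the pan is home. The hex shows at (260,133) and the stem at (215,270). I'll fit the hex angle and move to the crank.

Call:
{"api": "play_rows", "payload": {"steps": [[[-0.3, 0.2, 0, 0, 0, 0.11], [-0.3, 0.2, 0, 0, 0, 0.11], [-0.3, 0.2, 0, 0, 0, 0.11], [-0.3, 0.2, 0, 0, 0, 0.11], [-0.3, 0.2, -0.2, 0, 0, 0.11], [-0.3, 0.2, -0.2, 0, 0, 0.11], [-0.3, 0.2, -0.2, 0, 0, 0.11], [-0.3, 0.2, -0.2, 0, 0, 0.11], [-0.3, 0.2, -0.3, 0, 0, 0.11], [0, 0.3, -0.3, 0, 0, 0.11]]], "grip": 0}}

```text
clock: 35.02
tcp_pos: [0.3879, 0.2945, 0.2662]
tool_rot: [0.665, 0.747, -0.0, 0.0]
wrist_force: [0.8, -0.3, 0.3]
gripper_width: 0.0426
gripper_force: 0.0
```

Call:
{"api": "play_rows", "payload": {"steps": [[[0, 0, 0, 0, 0, 0.11], [0, 0, 0, 0, 0, 0.11], [0, 0, 0, 0, 0, 0.11], [0, 0, 0, 0, 0, 0.11], [0, 0, 0, 0, 0, 0.11], [0, 0, 0, 0, 0, 0.11], [0, 0, 0, 0, 0, 0.11], [0, 0, 0, 0, 0, 0.11], [0, 0, 0, 0, 0, 0.11], [0, 0, 0, 0, 0, 0.11]]]}}

```text
clock: 36.28
tcp_pos: [0.3887, 0.2943, 0.2665]
tool_rot: [-0.136, 0.991, -0.0, -0.0]
wrist_force: [-0.9, 0.2, -0.2]
gripper_width: 0.0428
gripper_force: 0.0
```

```bash
cat > cr.py <<'E'
from h import *
s=manip.observe();print(s["clock"],s["tcp_pos"].round(4),"yaw",np.degrees(2*np.arctan2(s["tool_rot"][1],s["tool_rot"][0])).round(2),"j",s["joint_pos"].round(2))
for n in("wrist","scene","side"):
    p=shot(n)
    X=sel(p,[0,0,0],[180,255,65],(.34,.43,.25,.35),(.092,.108))
    if len(X)>5: print(n,"stem",len(X),circ(X),np.median(X,0).round(4),X.min(0).round(4),X.max(0).round(4))
    X=np.r_[sel(p,[0,150,60],[6,255,255],(.25,.5,.2,.37),(.05,.108)),sel(p,[174,150,60],[180,255,255],(.25,.5,.2,.37),(.05,.108))]
    if len(X)>5: print(n,"knob",len(X),circ(X),X.min(0).round(4),X.max(0).round(4))
    X=sel(p,[8,60,80],[22,220,255],(.3,.5,.18,.38),(-.006,.010));
    if len(X)>5:print("mat",len(X),rect(X))
save(shot("wrist"),"cr.png")
E
python3 cr.py
python3 - <<'E'
from h import *
from scipy.optimize import minimize
for n in("scene","side"):
    p=shot(n);X=sel(p,*ANY,(.545,.615,.178,.248),(.119,.1285));c=np.array([.58,.2133]);X=X[np.linalg.norm(X[:,:2]-c,axis=1)<.026]
    print(n,len(X), rect(X) if len(X)>9 else 0)
img=cv2.imread("pics/w5.png"); print(img.shape)
cv2.imwrite("pics/hexc.png",cv2.resize(img[88:178,210:310],(600,540),interpolation=cv2.INTER_CUBIC))
E
```

```text
36.275 [0.3887 0.2943 0.2665] yaw 195.6 j [ 0.65  0.08  1.85 -0.    1.21 -1.2 ]
wrist stem 181 (array([0.38285706, 0.29342971]), np.float64(0.006925354527298014)) [0.3829 0.2918 0.0987] [0.3746 0.2846 0.0926] [0.3928 0.3044 0.1008]
wrist knob 234 (array([0.32337922, 0.27852388]), np.float64(0.006056592618573344)) [0.3151 0.2701 0.0984] [0.3319 0.2873 0.1034]
mat 5656 (array([399.1, 276.6]), array([122.1, 122.8]), 4.1)
scene stem 30 (array([0.38824553, 0.2943119 ]), np.float64(0.009974175057483539)) [0.3874 0.2906 0.0958] [0.378  0.2821 0.092 ] [0.4014 0.3075 0.099 ]
scene knob 75 (array([0.3254841 , 0.27588584]), np.float64(0.006806908004969159)) [0.3158 0.2665 0.0582] [0.335  0.2834 0.1007]
mat 635 (array([404.9, 268.3]), array([144.5, 178. ]), 7.9)
side stem 133 (array([0.38683833, 0.29913349]), np.float64(0.00875643151055285)) [0.3869 0.3002 0.0995] [0.3753 0.2861 0.0925] [0.3976 0.3102 0.1025]
side knob 175 (array([0.32392124, 0.28193522]), np.float64(0.007194261193876524)) [0.3151 0.2722 0.0611] [0.3325 0.2898 0.1045]
mat 2181 (array([398.7, 277.4]), array([121.1, 123.5]), 3.5)
scene 13 (array([578. , 217.7]), array([33.1, 22. ]), 8.8)
side 111 (array([580.1, 216.4]), array([39.6, 37.2]), 75.2)
(420, 560, 3)
```

View pics/hexc.png

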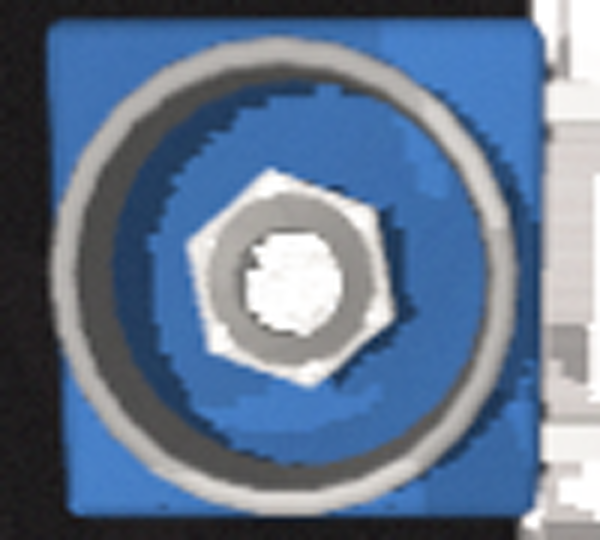

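The corners show the hex flats facing about 37.8° (mod 60), and the crank's x is at about 195° (≡15). So I'll lift it, turn +22.6° and fit it.

Call:
{"api": "play_rows", "payload": {"steps": [[[-0.05, 0.02, -0.5, 0, 0, 0], [0, 0, -0.8, 0, 0, 0], [0, 0, -0.8, 0, 0, 0], [0, 0, -0.8, 0, 0, 0], [0, 0, -0.6, 0, 0, 0], [0, 0, -0.4, 0, 0, 0], [0, 0, -0.3, 0, 0, 0], [0, 0, -0.15, 0, 0, 0], [0, 0, -0.08, 0, 0, 0], [0, 0, 0, 0, 0, 0]]]}}

```text
clock: 37.83
tcp_pos: [0.3862, 0.2964, 0.0453]
tool_rot: [-0.133, 0.991, 0.0, 0.0]
wrist_force: [0.4, -0.0, -0.0]
gripper_width: 0.0428
gripper_force: 0.0
```

Call:
{"api": "play_rows", "payload": {"steps": [[[0, 0, 0, 0, 0, 0], [0, 0, 0, 0, 0, 0], [0, 0, 0, 0, 0, 0], [0, 0, 0, 0, 0, 0], [0, 0, 0, 0, 0, 0], [0, 0, 0, 0, 0, 0]]], "grip": 1, "newtons": 80}}

```text
clock: 38.58
tcp_pos: [0.3863, 0.2964, 0.0457]
tool_rot: [-0.134, 0.991, 0.0, 0.0]
wrist_force: [-0.6, -1.2, 6.4]
gripper_width: 0.0218
gripper_force: 78.0
```

Call:
{"api": "play_rows", "payload": {"steps": [[[0, 0, 0.2, 0, 0, 0], [0, 0, 0.4, 0, 0, 0], [0, 0, 0.6, 0, 0, 0], [0, 0, 0.6, 0, 0, 0], [0, 0, 0.6, 0, 0, 0], [0, 0, 0.5, 0, 0, 0], [0, 0, 0.3, 0, 0, 0], [0, 0, 0.1, 0, 0, 0], [0.1, 0, 0, 0, 0, 0.04], [0.3, -0.15, 0, 0, 0, 0.04]]]}}

```text
clock: 39.83
tcp_pos: [0.4051, 0.2885, 0.2091]
tool_rot: [-0.197, 0.98, -0.0, -0.001]
wrist_force: [1.0, -0.2, -5.1]
gripper_width: 0.0222
gripper_force: 78.7
```

Call:
{"api": "play_rows", "payload": {"steps": [[[0.5, -0.2, 0, 0, 0, 0.04], [0.6, -0.25, 0, 0, 0, 0.04], [0.6, -0.25, 0, 0, 0, 0.04], [0.6, -0.25, 0, 0, 0, 0.04], [0.5, -0.25, 0, 0, 0, 0.01], [0.4, -0.2, 0, 0, 0, 0], [0.27, -0.11, 0, 0, 0, 0], [0, 0, 0, 0, 0, 0], [0, 0, 0, 0, 0, 0]]]}}

```text
clock: 40.95
tcp_pos: [0.5786, 0.2136, 0.2098]
tool_rot: [-0.324, 0.946, 0.0, -0.0]
wrist_force: [-0.2, 0.5, -4.6]
gripper_width: 0.0224
gripper_force: 78.8
```

```bash
cat > dk.py <<'E'
from h import *
s=manip.observe();print(s["clock"],s["tcp_pos"].round(4),"yaw",(np.degrees(2*np.arctan2(s["tool_rot"][1],s["tool_rot"][0]))%360).round(2),"F",s["wrist_force"].round(1),"T",s["wrist_torque"].round(2),"j6",s["joint_pos"][5].round(3),s["gripper_width"].round(4))
x,y,z=s["tcp_pos"]
for n in("wrist","side","scene"):
    p=shot(n)
    X=np.r_[sel(p,[0,150,60],[6,255,255],(x-.1,x+.1,y-.1,y+.1),(z-.02,.35)),sel(p,[174,150,60],[180,255,255],(x-.1,x+.1,y-.1,y+.1),(z-.02,.35))]
    if len(X)>8:
        c,r=circ(X); print(n,"knob",len(X),c.round(4),r.round(4),"top",X[:,2].max().round(4),"yaw from tcp",(np.degrees(np.arctan2(c[1]-y,c[0]-x))%360).round(1),np.hypot(c[1]-y,c[0]-x).round(4))
E
python3 dk.py
```

```text
Traceback (most recent call last):
  File "dk.py", line 2, in <module>
    s=manip.observe();print(s["clock"],s["tcp_pos"].round(4),"yaw",(np.degrees(2*np.arctan2(s["tool_rot"][1],s["tool_rot"][0]))%360).round(2),"F",s["wrist_force"].round(1),"T",s["wrist_torque"].round(2),"j6",s["joint_pos"][5].round(3),s["gripper_width"].round(4))
                                                                                                                                                                                                                                           ^^^^^^^^^^^^^^^^^^^^^^^^
AttributeError: 'float' object has no attribute 'round'
```

```bash
sed -i 's/,s\["gripper_width"\].round(4))/)/' dk.py; python3 dk.py; sed 's/shot("wrist")/shot("side")/' rk.py > rks.py; python3 rks.py; python3 pan.py
```

```text
40.95 [0.5786 0.2136 0.2098] yaw 217.86 F [-0.2  0.5 -4.6] T [0.04 0.   0.05] j6 -1.881
wrist knob 2149 [0.5273 0.173 ] 0.0061 top 0.2671 yaw from tcp 218.3 0.0654
side knob 194 [0.5274 0.1763] 0.007 top 0.2687 yaw from tcp 216.0 0.0633
scene knob 89 [0.5301 0.1691] 0.0055 top 0.2647 yaw from tcp 222.5 0.0658
41.1 [0.5788 0.2137 0.2101] yaw 217.89 [ 0.  -0.1 -4.4] 0.021890720989994904
cap x-1 49 [-0.0612 -0.0466  0.0716] [-0.0472 -0.0331  0.0947] med [-0.0548 -0.037   0.0865]
cap x-1 59 [-0.0602  0.0001  0.0746] [-0.0456  0.0153  0.0974] med [-0.0533  0.0103  0.0891]
cap x-1 18 [-0.0603  0.0368  0.0716] [-0.0461  0.0479  0.0952] med [-0.0596  0.0463  0.0928]
cap x-1 70 [-0.0603  0.0482  0.0707] [-0.0456  0.0652  0.0975] med [-0.0535  0.0576  0.089 ]
scene bar 158 [ 0.5676 -0.0746  0.0311] [ 0.513 -0.082  0.   ] [ 0.618 -0.046  0.036]
 rim 599 (array([573.9,  41.6]), array([241.4, 158.7]), 86.7)
side bar 122 [ 0.5562 -0.0661  0.0354] [ 0.519 -0.119  0.   ] [ 0.63  -0.059  0.04 ]
 rim 338 (array([525.4,  34.8]), array([ 99.7, 268.1]), 20.7)
```

Call:
{"api": "play_rows", "payload": {"steps": [[[0.025, -0.005, -0.2, 0, 0, 0], [0, 0, -0.3, 0, 0, 0], [0, 0, -0.2, 0, 0, 0], [0, 0, -0.06, 0, 0, 0], [0, 0, 0, 0, 0, 0]]]}}

```text
clock: 41.98
tcp_pos: [0.5807, 0.213, 0.1717]
tool_rot: [-0.324, 0.946, -0.0, -0.0]
wrist_force: [0.3, -0.0, -5.1]
gripper_width: 0.0225
gripper_force: 78.8
```

Call:
{"api": "play_rows", "payload": {"steps": [[[0, 0, -0.06, 0, 0, 0], [0, 0, -0.04, 0, 0, 0], [0, 0, -0.04, 0, 0, 0], [0, 0, 0, 0, 0, 0]]]}}

```text
clock: 42.48
tcp_pos: [0.5805, 0.213, 0.1647]
tool_rot: [-0.324, 0.946, 0.0, -0.0]
wrist_force: [-0.5, 1.2, -6.2]
gripper_width: 0.0219
gripper_force: 78.8
```

Call:
{"api": "play_rows", "payload": {"steps": [[[0, 0, -0.1, 0, 0, 0], [0, 0, -0.1, 0, 0, 0], [0, 0, -0.08, 0, 0, 0], [0, 0, -0.04, 0, 0, 0], [0, 0, 0, 0, 0, 0]]]}}

```text
clock: 43.1
tcp_pos: [0.5806, 0.213, 0.1487]
tool_rot: [-0.324, 0.946, 0.0, -0.0]
wrist_force: [-0.6, 1.0, -6.4]
gripper_width: 0.0221
gripper_force: 78.8
```

Call:
{"api": "play_rows", "payload": {"steps": [[[0, 0, -0.02, 0, 0, 0], [0, 0, -0.02, 0, 0, 0], [0, 0, 0, 0, 0, 0]]]}}

```text
clock: 43.48
tcp_pos: [0.5808, 0.2131, 0.1478]
tool_rot: [-0.324, 0.946, 0.0, 0.0]
wrist_force: [-3.4, -0.3, 4.4]
gripper_width: 0.0225
gripper_force: 79.9
```

```bash
python3 dk.py
```

```text
43.475 [0.5808 0.2131 0.1478] yaw 217.85 F [-3.4 -0.3  4.4] T [0.24 0.7  0.06] j6 -1.882
wrist knob 2149 [0.5294 0.1727] 0.0061 top 0.205 yaw from tcp 218.2 0.0654
side knob 159 [0.5292 0.1768] 0.0064 top 0.2061 yaw from tcp 215.1 0.0631
scene knob 81 [0.5309 0.1711] 0.0072 top 0.2021 yaw from tcp 220.1 0.0653
```

Seated. Now winding clockwise.

Call:
{"api": "play_rows", "payload": {"steps": [[[0, 0, 0.015, 0, 0, -0.05], [0, 0, 0, 0, 0, -0.1], [0, 0, 0, 0, 0, -0.11], [0, 0, 0, 0, 0, -0.11], [0, 0, 0, 0, 0, -0.11], [0, 0, 0, 0, 0, -0.11], [0, 0, 0, 0, 0, -0.11], [0, 0, 0, 0, 0, 0]]], "newtons": 110}}

```text
clock: 44.62
tcp_pos: [0.5805, 0.2142, 0.1479]
tool_rot: [0.219, 0.976, 0.001, -0.0]
wrist_force: [-4.3, 5.6, 0.8]
gripper_width: 0.0219
gripper_force: 108.0
```

```bash
python3 dk.py
cat > z.py <<'E'
from h import *
for n in("scene","side"):
    p=shot(n);X=sel(p,[5,140,70],[18,255,255],(.5,.66,-.05,.16),(.03,.12));Y=sel(p,[22,120,90],[35,255,255],(.5,.66,-.05,.16),(.02,.11))
    print(n,"cap top",len(X),np.percentile(X[:,2],95).round(4),"ridge",len(Y),np.percentile(Y[:,2],98).round(4))
E
python3 z.py
```

```text
44.625 [0.5805 0.2142 0.1479] yaw 154.7 F [-4.3  5.6  0.8] T [ 1.28  0.77 -0.04] j6 -0.78
wrist knob 2175 [0.5216 0.2404] 0.0061 top 0.2055 yaw from tcp 156.0 0.0644
side knob 184 [0.5216 0.2437] 0.0069 top 0.2066 yaw from tcp 153.4 0.0659
scene knob 74 [0.5317 0.2027] 0.0332 top 0.24 yaw from tcp 193.3 0.0501
scene cap top 314 0.0885 ridge 86 0.0818
side cap top 237 0.0921 ridge 74 0.0856
```

Call:
{"api": "play_rows", "payload": {"steps": [[[0, 0, 0, 0, 0, -0.1], [0, 0, 0, 0, 0, -0.11], [0, 0, 0, 0, 0, -0.11], [0, 0, 0, 0, 0, -0.11], [0, 0, 0, 0, 0, -0.11], [0, 0, 0, 0, 0, -0.11], [0, 0, 0, 0, 0, -0.11], [0, 0, 0, 0, 0, -0.11], [0, 0, 0, 0, 0, -0.11], [0, 0, 0, 0, 0, -0.11]]]}}

```text
clock: 46.12
tcp_pos: [0.5809, 0.2142, 0.1479]
tool_rot: [0.881, 0.473, 0.001, -0.001]
wrist_force: [-3.0, 6.6, 0.0]
gripper_width: 0.0212
gripper_force: 108.1
```

Call:
{"api": "play_rows", "payload": {"steps": [[[0, 0, 0, 0, 0, -0.11], [0, 0, 0, 0, 0, -0.11], [0, 0, 0, 0, 0, -0.11], [0, 0, 0, 0, 0, -0.11], [0, 0, 0, 0, 0, -0.11], [0, 0, 0, 0, 0, -0.11], [0, 0, 0, 0, 0, -0.11], [0, 0, 0, 0, 0, -0.11], [0, 0, 0, 0, 0, -0.11], [0, 0, 0, 0, 0, 0]]]}}

```text
clock: 47.38
tcp_pos: [0.5812, 0.2135, 0.1479]
tool_rot: [0.961, -0.278, 0.0, -0.001]
wrist_force: [-0.7, 4.5, 0.0]
gripper_width: 0.0218
gripper_force: 108.0
```

```bash
python3 dk.py;python3 z.py
```

```text
47.375 [0.5812 0.2135 0.1479] yaw 327.72 F [-0.7  4.5  0. ] T [ 0.83  0.11 -0.01] j6 2.483
wrist knob 2147 [0.6351 0.1782] 0.0061 top 0.2047 yaw from tcp 326.8 0.0645
side knob 43 [0.6366 0.2179] 0.0352 top 0.2747 yaw from tcp 4.5 0.0555
scene knob 83 [0.6369 0.1748] 0.0057 top 0.2014 yaw from tcp 325.2 0.0678
scene cap top 312 0.0772 ridge 82 0.0706
side cap top 226 0.0807 ridge 76 0.0747
```

Call:
{"api": "play_rows", "payload": {"steps": [[[0, 0, 0, 0, 0, -0.1], [0, 0, 0, 0, 0, -0.1], [0, 0, 0, 0, 0, 0]]]}}

```text
clock: 48.0
tcp_pos: [0.581, 0.2132, 0.1479]
tool_rot: [0.906, -0.424, 0.0, -0.0]
wrist_force: [0.2, 4.2, 0.3]
gripper_width: 0.0214
gripper_force: 108.1
```

Call:
{"api": "play_rows", "payload": {"steps": [[[0, 0, 0, 0, 0, 0], [0, 0, 0, 0, 0, 0], [0, 0, 0, 0, 0, 0], [0, 0, 0.3, 0, 0, 0], [0, 0, 0.5, 0, 0, 0], [0, 0, 0, 0, 0, 0.11], [0, 0, 0, 0, 0, 0.11], [0, 0, 0, 0, 0, 0.11], [0, 0, 0, 0, 0, 0.11], [0, 0, 0, 0, 0, 0.11]]], "grip": 0}}

```text
clock: 49.25
tcp_pos: [0.5811, 0.213, 0.189]
tool_rot: [1.0, -0.004, 0.001, -0.0]
wrist_force: [1.1, -0.4, -0.0]
gripper_width: 0.0426
gripper_force: 0.0
```

Call:
{"api": "play_rows", "payload": {"steps": [[[0, 0, 0, 0, 0, 0.11], [0, 0, 0, 0, 0, 0.11], [0, 0, 0, 0, 0, 0.11], [0, 0, 0, 0, 0, 0.11], [0, 0, 0, 0, 0, 0.11], [0, 0, 0, 0, 0, 0.11], [0, 0, 0, 0, 0, 0.11], [0, 0, 0, 0, 0, 0.11], [0, 0, 0, 0, 0, 0.11], [0, 0, 0, 0, 0, 0.11]]]}}

```text
clock: 50.5
tcp_pos: [0.5811, 0.213, 0.189]
tool_rot: [0.653, 0.758, 0.0, 0.0]
wrist_force: [0.4, 0.3, 0.2]
gripper_width: 0.0425
gripper_force: 0.0
```

Call:
{"api": "play_rows", "payload": {"steps": [[[0, 0, 0, 0, 0, 0.11], [0, 0, 0, 0, 0, 0.11], [0, 0, 0, 0, 0, 0.11], [0, 0, 0, 0, 0, 0.11], [0, 0, 0, 0, 0, 0.11], [0, 0, 0, 0, 0, 0.11], [0, 0, 0, 0, 0, 0.11], [0, 0, 0, 0, 0, 0.11], [0, 0, 0, 0, 0, 0.11], [0, 0, 0, 0, 0, 0.11]]]}}

```text
clock: 51.75
tcp_pos: [0.5811, 0.213, 0.189]
tool_rot: [-0.152, 0.988, 0.0, 0.001]
wrist_force: [1.0, 0.5, 0.1]
gripper_width: 0.0423
gripper_force: 0.0
```

Call:
{"api": "play_rows", "payload": {"steps": [[[0, 0, 0, 0, 0, 0.11], [0, 0, 0, 0, 0, 0.11], [0, 0, 0, 0, 0, 0.11], [0, 0, 0, 0, 0, 0.11], [0, 0, 0, 0, 0, 0.11], [0, 0, 0, 0, 0, 0.11], [0, 0, 0, 0, 0, 0]]]}}

```text
clock: 52.62
tcp_pos: [0.5811, 0.2131, 0.1888]
tool_rot: [-0.619, 0.785, -0.0, 0.001]
wrist_force: [0.9, -0.4, -0.1]
gripper_width: 0.0429
gripper_force: 0.0
```

```bash
python3 dk.py;python3 z.py
```

```text
52.625 [0.5811 0.2131 0.1888] yaw 256.51 F [ 0.9 -0.4 -0.1] T [ 0.05 -0.05 -0.04] j6 -2.557
wrist knob 1594 [0.6205 0.1626] 0.0069 top 0.2047 yaw from tcp 308.0 0.064
side knob 15 [0.6165 0.1905] 0.0235 top 0.2415 yaw from tcp 327.5 0.0421
scene knob 65 [0.6235 0.1578] 0.0051 top 0.2016 yaw from tcp 307.5 0.0697
scene cap top 306 0.0762 ridge 78 0.0701
side cap top 258 0.0795 ridge 66 0.0729
```

Call:
{"api": "play_rows", "payload": {"steps": [[[0, 0, -0.4, 0, 0, 0], [0, 0, -0.3, 0, 0, 0], [0, 0, -0.1, 0, 0, 0], [0, 0, 0, 0, 0, 0]]]}}

```text
clock: 53.38
tcp_pos: [0.5806, 0.213, 0.1475]
tool_rot: [-0.619, 0.785, 0.0, -0.0]
wrist_force: [-0.2, -0.0, -0.2]
gripper_width: 0.0428
gripper_force: 0.0
```

Call:
{"api": "play_rows", "payload": {"steps": [[[0, 0, 0, 0, 0, 0], [0, 0, 0, 0, 0, 0], [0, 0, 0, 0, 0, 0], [0, 0, 0, 0, 0, 0], [0, 0, 0, 0, 0, 0], [0, 0, 0, 0, 0, 0], [0, 0, 0, 0, 0, -0.05], [0, 0, 0, 0, 0, -0.1], [0, 0, 0, 0, 0, -0.11], [0, 0, 0, 0, 0, -0.11]]], "grip": 1, "newtons": 110}}

```text
clock: 54.62
tcp_pos: [0.5804, 0.2133, 0.1486]
tool_rot: [-0.366, 0.931, 0.0, -0.0]
wrist_force: [-5.1, 0.3, 8.1]
gripper_width: 0.0213
gripper_force: 108.0
```

Call:
{"api": "play_rows", "payload": {"steps": [[[0, 0, 0, 0, 0, -0.11], [0, 0, 0, 0, 0, -0.11], [0, 0, 0, 0, 0, -0.11], [0, 0, 0, 0, 0, -0.11], [0, 0, 0, 0, 0, -0.11], [0, 0, 0, 0, 0, -0.11], [0, 0, 0, 0, 0, -0.11], [0, 0, 0, 0, 0, -0.11], [0, 0, 0, 0, 0, -0.11], [0, 0, 0, 0, 0, -0.11]]]}}

```text
clock: 55.88
tcp_pos: [0.5801, 0.2143, 0.1486]
tool_rot: [0.47, 0.883, 0.001, -0.001]
wrist_force: [-5.9, 4.7, 6.2]
gripper_width: 0.0216
gripper_force: 107.9
```

Call:
{"api": "play_rows", "payload": {"steps": [[[0, 0, 0, 0, 0, -0.11], [0, 0, 0, 0, 0, -0.11], [0, 0, 0, 0, 0, -0.11], [0, 0, 0, 0, 0, -0.11], [0, 0, 0, 0, 0, -0.11], [0, 0, 0, 0, 0, -0.11], [0, 0, 0, 0, 0, -0.11], [0, 0, 0, 0, 0, -0.11], [0, 0, 0, 0, 0, -0.11], [0, 0, 0, 0, 0, 0]]]}}

```text
clock: 57.12
tcp_pos: [0.581, 0.2147, 0.1486]
tool_rot: [0.954, 0.301, 0.001, -0.001]
wrist_force: [-2.7, 6.3, 3.4]
gripper_width: 0.0214
gripper_force: 107.6
```

```bash
python3 dk.py;python3 z.py
```

```text
57.125 [0.581  0.2147 0.1486] yaw 34.99 F [-2.7  6.3  3.4] T [ 1.38  0.45 -0.06] j6 1.309
wrist knob 3256 [0.5899 0.2565] 0.0223 top 0.2454 yaw from tcp 78.0 0.0427
side knob 200 [0.5842 0.274 ] 0.0132 top 0.2074 yaw from tcp 87.0 0.0593
scene knob 32 [0.61   0.2287] 0.0491 top 0.2426 yaw from tcp 25.7 0.0321
scene cap top 279 0.0623 ridge 76 0.0558
side cap top 263 0.0663 ridge 96 0.0589
```

Call:
{"api": "play_rows", "payload": {"steps": [[[0, 0, 0, 0, 0, -0.1], [0, 0, 0, 0, 0, -0.11], [0, 0, 0, 0, 0, -0.11], [0, 0, 0, 0, 0, -0.11], [0, 0, 0, 0, 0, -0.11], [0, 0, 0, 0, 0, -0.11], [0, 0, 0, 0, 0, -0.11], [0, 0, 0, 0, 0, -0.11], [0, 0, 0, 0, 0, 0]]]}}

```text
clock: 58.5
tcp_pos: [0.5815, 0.2137, 0.1486]
tool_rot: [0.93, -0.367, 0.001, -0.001]
wrist_force: [-0.5, 2.9, 5.9]
gripper_width: 0.0216
gripper_force: 107.8
```

Call:
{"api": "play_rows", "payload": {"steps": [[[0, 0, 0, 0, 0, 0], [0, 0, 0, 0, 0, 0], [0, 0, 0, 0, 0, 0], [0, 0, 0.3, 0, 0, 0], [0, 0, 0.5, 0, 0, 0], [0, 0, 0, 0, 0, 0.11], [0, 0, 0, 0, 0, 0.11], [0, 0, 0, 0, 0, 0.11], [0, 0, 0, 0, 0, 0.11], [0, 0, 0, 0, 0, 0.11]]], "grip": 0}}

```text
clock: 59.75
tcp_pos: [0.581, 0.2131, 0.1889]
tool_rot: [0.998, 0.058, 0.0, -0.0]
wrist_force: [0.2, -0.3, -0.4]
gripper_width: 0.0426
gripper_force: 0.0
```

Call:
{"api": "play_rows", "payload": {"steps": [[[0, 0, 0, 0, 0, 0.11], [0, 0, 0, 0, 0, 0.11], [0, 0, 0, 0, 0, 0.11], [0, 0, 0, 0, 0, 0.11], [0, 0, 0, 0, 0, 0.11], [0, 0, 0, 0, 0, 0.11], [0, 0, 0, 0, 0, 0.11], [0, 0, 0, 0, 0, 0.11], [0, 0, 0, 0, 0, 0.11], [0, 0, 0, 0, 0, 0.11]]]}}

```text
clock: 61.0
tcp_pos: [0.581, 0.213, 0.1889]
tool_rot: [0.604, 0.797, 0.0, 0.0]
wrist_force: [-0.5, 0.3, 0.0]
gripper_width: 0.0428
gripper_force: 0.0
```

Call:
{"api": "play_rows", "payload": {"steps": [[[0, 0, -0.4, 0, 0, 0], [0, 0, -0.3, 0, 0, 0], [0, 0, -0.1, 0, 0, 0], [0, 0, 0, 0, 0, 0]]]}}

```text
clock: 61.5
tcp_pos: [0.5807, 0.213, 0.1477]
tool_rot: [0.606, 0.795, -0.0, -0.0]
wrist_force: [0.2, 0.0, 0.0]
gripper_width: 0.0429
gripper_force: 0.0
```

Call:
{"api": "play_rows", "payload": {"steps": [[[0, 0, 0, 0, 0, 0], [0, 0, 0, 0, 0, 0], [0, 0, 0, 0, 0, 0], [0, 0, 0, 0, 0, 0], [0, 0, 0, 0, 0, 0], [0, 0, 0, 0, 0, 0]]], "grip": 1, "newtons": 110}}

```text
clock: 62.25
tcp_pos: [0.5812, 0.2132, 0.1487]
tool_rot: [0.606, 0.795, 0.001, 0.0]
wrist_force: [-0.9, -1.0, 6.2]
gripper_width: 0.0214
gripper_force: 107.8
```

```bash
python3 dk.py;python3 z.py
```

```text
62.25 [0.5812 0.2132 0.1487] yaw 105.36 F [-0.9 -1.   6.2] T [-0.04  0.31 -0.02] j6 0.081
wrist knob 2725 [0.6412 0.2274] 0.0062 top 0.2335 yaw from tcp 13.3 0.0617
side knob 195 [0.6443 0.2279] 0.0073 top 0.2055 yaw from tcp 13.1 0.0648
scene knob 75 [0.6458 0.2205] 0.0053 top 0.2023 yaw from tcp 6.5 0.0651
scene cap top 267 0.0578 ridge 74 0.0507
side cap top 246 0.0609 ridge 73 0.0545
```

Call:
{"api": "play_rows", "payload": {"steps": [[[0, 0, 0, 0, 0, -0.05], [0, 0, 0, 0, 0, -0.1], [0, 0, 0, 0, 0, -0.1], [0, 0, 0, 0, 0, -0.1], [0, 0, 0, 0, 0, -0.1], [0, 0, 0, 0, 0, -0.1], [0, 0, 0, 0, 0, -0.1], [0, 0, 0, 0, 0, 0]]]}}

```text
clock: 63.5
tcp_pos: [0.5802, 0.2134, 0.1487]
tool_rot: [0.918, 0.397, -0.0, -0.0]
wrist_force: [-4.3, 0.2, 8.7]
gripper_width: 0.0213
gripper_force: 108.1
```

```bash
python3 dk.py;python3 z.py
```

```text
63.5 [0.5802 0.2134 0.1487] yaw 46.72 F [-4.3  0.2  8.7] T [ 0.16  0.98 -0.03] j6 1.104
wrist knob 2713 [0.6242 0.1688] 0.0062 top 0.234 yaw from tcp 314.6 0.0627
side knob 59 [0.6261 0.1897] 0.0163 top 0.2235 yaw from tcp 332.7 0.0516
scene knob 83 [0.6173 0.1776] 0.022 top 0.2013 yaw from tcp 316.0 0.0515
scene cap top 267 0.0538 ridge 71 0.0473
side cap top 238 0.0577 ridge 94 0.0512
```

Call:
{"api": "play_rows", "payload": {"steps": [[[0, 0, 0, 0, 0, -0.05], [0, 0, 0, 0, 0, -0.05], [0, 0, 0, 0, 0, -0.05], [0, 0, 0, 0, 0, 0]]]}}

```text
clock: 64.25
tcp_pos: [0.5801, 0.2135, 0.1487]
tool_rot: [0.958, 0.286, -0.0, -0.001]
wrist_force: [-5.2, 1.5, 9.2]
gripper_width: 0.0213
gripper_force: 108.1
```

```bash
python3 dk.py;python3 z.py
```

```text
64.25 [0.5801 0.2135 0.1487] yaw 33.28 F [-5.2  1.5  9.2] T [ 0.26  1.08 -0.  ] j6 1.339
wrist knob 2739 [0.6128 0.1596] 0.0062 top 0.2452 yaw from tcp 301.2 0.0631
scene knob 95 [0.6075 0.1701] 0.0221 top 0.2038 yaw from tcp 302.3 0.0513
scene cap top 254 0.0532 ridge 71 0.0466
side cap top 259 0.0572 ridge 101 0.0499
```

Call:
{"api": "play_rows", "payload": {"steps": [[[0, 0, 0, 0, 0, -0.05], [0, 0, 0, 0, 0, -0.05], [0, 0, 0, 0, 0, -0.05], [0, 0, 0, 0, 0, 0]]]}}

```text
clock: 65.0
tcp_pos: [0.58, 0.2137, 0.1487]
tool_rot: [0.985, 0.172, -0.0, -0.001]
wrist_force: [-6.0, 3.0, 8.4]
gripper_width: 0.0215
gripper_force: 108.2
```

```bash
python3 dk.py
```

```text
65.0 [0.58   0.2137 0.1487] yaw 19.78 F [-6.   3.   8.4] T [ 0.38  1.14 -0.1 ] j6 1.574
wrist knob 2735 [0.5994 0.1535] 0.0062 top 0.2333 yaw from tcp 287.9 0.0632
scene knob 107 [0.5911 0.1628] 0.0209 top 0.202 yaw from tcp 282.3 0.0521
```

Call:
{"api": "play_rows", "payload": {"steps": [[[0, 0, 0, 0, 0, -0.05], [0, 0, 0, 0, 0, -0.05], [0, 0, 0, 0, 0, 0]]]}}

```text
clock: 65.53
tcp_pos: [0.5799, 0.2138, 0.1487]
tool_rot: [0.996, 0.094, -0.001, -0.001]
wrist_force: [-5.4, 3.2, 8.6]
gripper_width: 0.0214
gripper_force: 108.2
```

```bash
python3 dk.py;python3 z.py
```

```text
65.525 [0.5799 0.2138 0.1487] yaw 10.78 F [-5.4  3.2  8.6] T [ 0.52  1.2  -0.03] j6 1.732
wrist knob 2748 [0.5899 0.1512] 0.0062 top 0.2338 yaw from tcp 279.0 0.0634
side knob 52 [0.5609 0.1663] 0.0239 top 0.2405 yaw from tcp 248.1 0.0512
scene knob 95 [0.5846 0.1618] 0.0208 top 0.202 yaw from tcp 275.1 0.0522
scene cap top 263 0.0522 ridge 76 0.0467
side cap top 262 0.0555 ridge 110 0.0489
```

Call:
{"api": "play_rows", "payload": {"steps": [[[0, 0, 0, 0, 0, -0.05], [0, 0, 0, 0, 0, -0.05], [0, 0, 0, 0, 0, 0]]]}}

```text
clock: 66.15
tcp_pos: [0.5799, 0.2139, 0.1487]
tool_rot: [1.0, 0.016, -0.001, -0.001]
wrist_force: [-8.0, 2.6, 8.5]
gripper_width: 0.0214
gripper_force: 108.2
```

```bash
python3 dk.py
```

```text
66.15 [0.5799 0.2139 0.1487] yaw 1.78 F [-8.   2.6  8.5] T [ 0.59  1.18 -0.05] j6 1.889
wrist knob 2776 [0.585  0.1989] 0.0485 top 0.257 yaw from tcp 288.9 0.0159
side knob 108 [0.5758 0.1519] 0.0061 top 0.2056 yaw from tcp 266.3 0.0621
scene knob 96 [0.5779 0.1453] 0.0065 top 0.2014 yaw from tcp 268.3 0.0686
```

Rack wound down about 671° in total. Lifting the crank off and carrying it to the mat.

Call:
{"api": "play_rows", "payload": {"steps": [[[0, 0, 0.03, 0, 0, 0.025], [0, 0, 0.1, 0, 0, 0], [0, 0, 0.15, 0, 0, 0], [0, 0, 0.2, 0, 0, 0], [0, 0, 0.3, 0, 0, 0], [0, 0, 0.3, 0, 0, 0], [0, 0, 0.3, 0, 0, 0], [0, 0, 0.1, 0, 0, 0], [0, 0, 0, 0, 0, 0]]]}}

```text
clock: 67.42
tcp_pos: [0.5809, 0.213, 0.2222]
tool_rot: [0.999, 0.036, 0.0, -0.0]
wrist_force: [-0.3, 0.0, -4.9]
gripper_width: 0.0213
gripper_force: 108.5
```

Call:
{"api": "play_rows", "payload": {"steps": [[[-0.2, 0.05, 0, 0, 0, 0], [-0.4, 0.1, 0, 0, 0, 0], [-0.5, 0.2, 0, 0, 0, 0], [-0.5, 0.2, 0, 0, 0, 0], [-0.5, 0.2, 0, 0, 0, 0], [-0.5, 0.2, 0, 0, 0, 0], [-0.5, 0.2, 0, 0, 0, 0], [-0.4, 0.1, 0, 0, 0, 0], [-0.12, 0.01, 0, 0, 0, 0], [0, 0, 0, 0, 0, 0]]]}}

```text
clock: 68.68
tcp_pos: [0.3996, 0.276, 0.2219]
tool_rot: [0.999, 0.036, 0.0, -0.0]
wrist_force: [-0.2, 0.9, -4.3]
gripper_width: 0.0214
gripper_force: 108.4
```

```bash
python3 dk.py; python3 z.py; python3 rks.py
```

```text
68.675 [0.3996 0.276  0.2219] yaw 4.14 F [-0.2  0.9 -4.3] T [ 0.04 -0.06 -0.02] j6 2.1
wrist knob 2780 [0.4021 0.2125] 0.0063 top 0.307 yaw from tcp 272.2 0.0636
scene knob 85 [0.3856 0.2612] 0.0595 top 0.3107 yaw from tcp 226.5 0.0204
scene cap top 257 0.0516 ridge 66 0.0443
side cap top 333 0.055 ridge 116 0.0477
68.925 [0.4003 0.2758 0.2217] yaw 4.06 [ 0.8 -1.1 -4.9] 0.02175516288526004
cap x-1 20 [-0.0605 -0.0461  0.05  ] [-0.0485 -0.0376  0.0548] med [-0.0543 -0.041   0.0526]
cap x-1 23 [-0.0599  0.0002  0.0501] [-0.0459  0.0123  0.0563] med [-0.0522  0.0061  0.0536]
cap x-1 27 [-0.0601  0.0484  0.0504] [-0.0462  0.0605  0.0553] med [-0.0537  0.0541  0.0526]
cap x+1 21 [ 0.0444 -0.0462  0.0501] [ 0.0583 -0.0368  0.0556] med [ 0.0517 -0.0415  0.0532]
cap x+1 33 [0.0452 0.0001 0.0503] [0.06   0.0117 0.0568] med [0.0528 0.0046 0.053 ]
```

Call:
{"api": "play_rows", "payload": {"steps": [[[0, 0, -0.4, 0, 0, 0], [0, 0, -0.6, 0, 0, 0], [0, 0, -0.7, 0, 0, 0], [0, 0, -0.7, 0, 0, 0], [0, 0, -0.5, 0, 0, 0], [0, 0, -0.3, 0, 0, 0], [0, 0, -0.15, 0, 0, 0], [0, 0, -0.08, 0, 0, 0], [0, 0, -0.04, 0, 0, 0], [0, 0, 0, 0, 0, 0]]]}}

```text
clock: 70.22
tcp_pos: [0.4, 0.2762, 0.0487]
tool_rot: [0.999, 0.036, 0.0, -0.0]
wrist_force: [0.7, -0.8, -5.0]
gripper_width: 0.0215
gripper_force: 108.6
```

Call:
{"api": "play_rows", "payload": {"steps": [[[0, 0, -0.02, 0, 0, 0], [0, 0, 0, 0, 0, 0]]]}}

```text
clock: 70.47
tcp_pos: [0.3998, 0.2761, 0.0474]
tool_rot: [0.999, 0.036, 0.0, -0.0]
wrist_force: [0.6, 0.3, -4.2]
gripper_width: 0.0218
gripper_force: 108.6
```

Call:
{"api": "play_rows", "payload": {"steps": [[[0, 0, -0.02, 0, 0, 0], [0, 0, -0.01, 0, 0, 0], [0, 0, 0, 0, 0, 0]]]}}

```text
clock: 70.85
tcp_pos: [0.4003, 0.2764, 0.0467]
tool_rot: [0.999, 0.036, 0.001, -0.0]
wrist_force: [-0.2, -1.8, 9.1]
gripper_width: 0.0215
gripper_force: 110.4
```

Call:
{"api": "play_rows", "payload": {"steps": [[[0, 0, 0, 0, 0, 0], [0, 0, 0, 0, 0, 0], [0, 0, 0, 0, 0, 0], [0, 0, 0, 0, 0, 0], [0, 0, 0.2, 0, 0, 0], [0, 0, 0.4, 0, 0, 0], [0, 0, 0.6, 0, 0, 0], [0, 0, 0.8, 0, 0, 0], [0, 0, 0.8, 0, 0, 0], [0, 0, 0.8, 0, 0, 0]]], "grip": 0}}

```text
clock: 72.1
tcp_pos: [0.3996, 0.2759, 0.2278]
tool_rot: [0.999, 0.036, 0.0, -0.0]
wrist_force: [0.5, 0.8, -0.2]
gripper_width: 0.0425
gripper_force: 0.0
```

Call:
{"api": "play_rows", "payload": {"steps": [[[0.5, -0.5, 0.8, 0, 0, 0], [0.7, -0.7, 0.3, 0, 0, 0], [0.7, -0.7, 0, 0, 0, 0], [0, 0, 0, 0, 0, 0], [0, 0, 0, 0, 0, 0]]]}}

```text
clock: 72.72
tcp_pos: [0.4942, 0.181, 0.2809]
tool_rot: [0.999, 0.035, -0.0, -0.0]
wrist_force: [0.3, -1.4, 1.2]
gripper_width: 0.0429
gripper_force: 0.0
```

```bash
python3 cr.py; python3 rk.py; python3 -W ignore wm.py; python3 -c "
from h import *
save(shot('wrist'),'end.png')"
```

```text
72.725 [0.4942 0.181  0.2809] yaw 4.06 j [0.35 0.14 1.76 0.   1.25 1.85]
wrist stem 299 (array([0.4024109 , 0.27501314]), np.float64(0.008314398814493947)) [0.403  0.275  0.0988] [0.3913 0.2638 0.0921] [0.413  0.2869 0.1009]
wrist knob 336 (array([0.40161674, 0.21022654]), np.float64(0.007013749223001496)) [0.3915 0.2016 0.0576] [0.4092 0.2189 0.1026]
mat 3594 (array([398.5, 277.6]), array([120.6, 122.2]), 3.0)
scene stem 29 (array([0.40281086, 0.27370706]), np.float64(0.009308056585033054)) [0.4033 0.2719 0.0958] [0.3901 0.2615 0.0923] [0.4119 0.2875 0.0985]
scene knob 61 (array([0.40147056, 0.20936775]), np.float64(0.006936669723784838)) [0.3943 0.2005 0.0586] [0.4095 0.2203 0.101 ]
mat 587 (array([394.2, 280.2]), array([135.8, 143.8]), 4.7)
side stem 134 (array([0.40119288, 0.27955025]), np.float64(0.008846678911871743)) [0.4012 0.2809 0.0995] [0.3896 0.2686 0.0921] [0.413  0.291  0.1032]
side knob 155 (array([0.40068281, 0.21419047]), np.float64(0.007193820574041895)) [0.3918 0.2036 0.0587] [0.4097 0.2225 0.1048]
mat 2368 (array([398.8, 277.4]), array([121.2, 125.1]), 3.4)
72.925
[... 1762 characters left out ...]
^^^^^^^^^^^^^^^^^^^^^^^^^^^^^^^^^^^^^^^^^^^^^^
  File "<string>", line 7, in <module>
    return _quantile_unchecked(
        a, q, axis, out, overwrite_input, method, keepdims, weights)
    return _ureduce(a,
                    func=_quantile_ureduce_func,
    ...<5 lines>...
                    overwrite_input=overwrite_input,
                    method=method)
    r = func(a, **kwargs)
    result = _quantile(arr,
                       quantiles=q,
    ...<2 lines>...
                       out=out,
                       weights=wgt)
    slices_having_nans = np.isnan(arr[-1, ...])
                                  ~~~^^^^^^^^^
IndexError: index -1 is out of bounds for axis 0 with size 0
```

View pics/end.png

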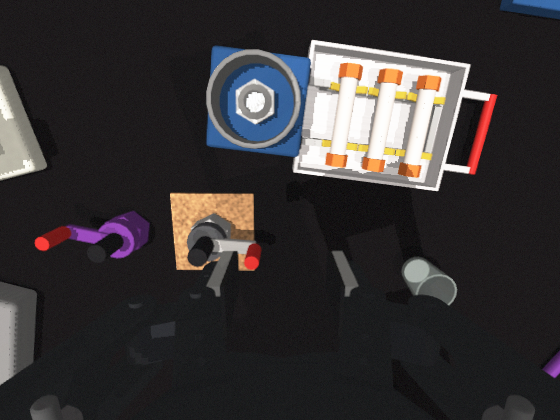

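The final view shows the crank upright on the mat (205,240), the tubes level at (345,115), (383,120) and (420,125), and the pan against the tower. Cap tops have dropped about 41 mm. Handing in.

```bash
python3 -c "
from bench import manip
print(manip.job_done())"
```

```text
the job is handed in; nothing more can be done
None
```

The job is handed in at about 73 s of the 208 s: the pan is home against the tower, all three tubes lie level in their notches, the rack is wound down about 41 of 42 mm by camera, and the crank stands upright on its mat; the hand-in returned no verdict.

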